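# Sort washed stir bars into the sloping length rack

### The arm

A 7-joint arm with a two-finger parallel gripper is mounted at the origin on the work surface. World frame = base frame: x ahead of the robot, y to its left, z up, the work surface at z = 0. Lengths are in m, angles in rad, forces in N, time in s.
With the tool pointing down it reaches from about 0.35 to 0.9 m from the base axis. Payload 8.1 kg.
Tool frame: the origin (TCP) lies midway between the tips of the shut fingers; the grasp point (between the pads) lies 19 mm behind it; z points along the fingers, y is the direction in which the jaws open and shut (so a half turn about z gives the same grasp; the last joint's range is limited). The gripper opens to 92 mm and grips with 3 to 60 N. Pads are 19 mm wide; open, the fingers measure 130 mm over their backs; the gripper's body (75 mm by 190 mm) begins 47 mm behind the grasp point.
Start: joints at [-1.415, 0.434, 0.025, 1.573, -0.012, 1.134, -0.075], TCP at [0.16, 0.604, 0.227] pointing down, gripper open.
Joint ranges: [-2.62, 2.62], [-0.44, 2.09], [-1.27, 1.32], [0.08, 2.57], [-1.32, 4.46], [0.12, 2], [-2.74, 2.74]. Speed limits (rad/s): [2.22, 2.22, 3.01, 3.01, 3.14, 3.14, 3.14].

### API

Orientations are given as a rotation vector (axis times angle).
In Python, from cell import readout, imaging, arm gives the robot as it stands.
- The arm moves only by the tool send_rows, never from a script. Its arguments are lists of equal length, an entry for each row: "claw": the gripper command: -1 is fully open, 1 is shut, values between are in proportion; "delta_pos": the shift along the tool's x, y, z as a fraction of full scale, a list of three; "dr": the turn, a rotation vector about the tool's x, y, z as a fraction of full scale, a list of three. In form: {"claw": [claw, ...], "delta_pos": [[dx, dy, dz], ...], "dr": [[ax, ay, az], ...]}. A call has exactly 5 rows; each row is the pose to reach, as a shift and turn from the pose commanded when the call began, along the tool's axes at that moment; what a row does not reach only later rows make up. Full scale, the value 1, is 250 mm for a shift and 2 rad for a turn. A row lasts 1/10 s, in which the tool goes at most 50 mm and 8.59 degrees, less where a joint would pass 70% of its speed; a pose out of reach is approached as far as the arm can. A call with a number of a shift or a turn outside -1 to 1 is refused whole. A call with a gripper value outside its range is refused whole. The fingers move at their own pace and stop on an object; "force" is the grip in N (left out, the last holds). Time passes only in rows, so rows that repeat a pose let the fingers close, or fill a call up. It gives the time, the measured TCP pose, the force and the opening at its end, in the units of the state.
- readout.observe(): the state, without advancing time (a new reading comes with each control period).
- imaging.get_image(name): name is "scene" or "top"; returns (picture, depth): 384x512x3 uint8, blue, green, red; 384x512 float32, m along the optical axis (not along the pixel's ray), 0 where there is no reading.
- imaging.get_calibration(name): a dict with "vfov" (degrees; the focal length in pixels is half the picture's height over the tangent of half this angle, whatever the lens; pixels are square), "cx", "cy" (the principal point, pixels), "extrinsics" (4x4, takes a point from world to camera coordinates). Camera axes: x right, y down, z forward; pixel columns grow to the right and rows downward; lengths in m; the calibration is good to about 2 mm. A picture is of the moment at which its call begins. get_calibration takes no time and is no camera call.
- arm.sign_off(): hands the job in, once; it reports no verdict.
The state is a dict: "clock": time; "joints": joint angles; "dq": joint speeds; "joint_efforts": joint torques, N m; "position": TCP position; "ee_rot": TCP orientation; "force": force on the tool from outside, world axes, zero at the start; "ft_torque": the same for the moment, N m; "width": opening from 0.0 (shut) to 1.0 (fully open).
Only numpy, scipy, OpenCV 4.12 (cv2) and the standard library are available. Lean on these libraries where they do the work, as an engineer would, in place of code of your own. Each camera call takes 0.05 s, during which the arm holds its last target.

### The job

Three washed stir bars, alike but for their length, lie on the bench: put each one away in the compartment of the sloping rack that is cut to its length. The rack is its own gauge: a bar belongs in the shortest compartment into which it drops right down, and one that is too long stays up on the end walls, so try it without forcing it. Finish with one bar lying fully down in each of the three compartments, let go, and leave the beaker, dish, well plate, marker and wash bottle where they are.

Things in the scene. Friction and masses are not known exactly. Their poses are not given: they have to be found in the camera images.
- bar_a_mid (a point): Middle (half-way along and up) of one stir bar: a smooth white rod with eight flat sides, 16 mm across the flats, squared ends, lying on a flat on the bench, 45 to 95 g. One of the three is 100, one 110 and one 120 mm long; the letter does not tell which. x lies along the bar (both ends alike), z up at the start.
- bar_b_mid (a point): Middle (half-way along and up) of one stir bar: a smooth white rod with eight flat sides, 16 mm across the flats, squared ends, lying on a flat on the bench, 45 to 95 g. One of the three is 100, one 110 and one 120 mm long; the letter does not tell which. x lies along the bar (both ends alike), z up at the start.
- bar_c_mid (a point): Middle (half-way along and up) of one stir bar: a smooth white rod with eight flat sides, 16 mm across the flats, squared ends, lying on a flat on the bench, 45 to 95 g. One of the three is 100, one 110 and one 120 mm long; the letter does not tell which. x lies along the bar (both ends alike), z up at the start.
- rack: Grey block on an aluminium stand, fixed; origin under its centre on the bench. Its face slopes up towards its +x at 30 degrees: 164 mm along the slope, 186 mm wide (y), 44 to 126 mm high. Three compartments lie side by side, 60 mm apart. A finger groove 52 mm wide, 6 mm deeper than they are, crosses the middles of all three, so a bar held by its middle can be set right down; 44 mm is free there to the next bar.
- slot_short (a point): The short compartment (at the rack's +y side), 105 mm long between its end walls, 20 mm wide, 13 mm deep, upright walls. The point is where the middle of a fully seated bar lies, 8 mm above the floor; x runs along it up the slope, y level across it, z square out of the sloping face (30 degrees from vertical).
- slot_medium (a point): The medium compartment (the middle one), 115 mm long between its end walls, 20 mm wide, 13 mm deep, upright walls. The point is where the middle of a fully seated bar lies, 8 mm above the floor; x runs along it up the slope, y level across it, z square out of the sloping face (30 degrees from vertical).
- slot_long (a point): The long compartment (at the rack's -y side), 125 mm long between its end walls, 20 mm wide, 13 mm deep, upright walls. The point is where the middle of a fully seated bar lies, 8 mm above the floor; x runs along it up the slope, y level across it, z square out of the sloping face (30 degrees from vertical).
- beaker: Empty glass beaker, 68 mm across, 95 mm tall; origin under its centre. Leave alone.
- dish: Covered Petri dish, 61 mm across, 15 mm tall; origin under its centre. Leave alone.
- wellplate: Clear 24-well plate with pink medium, 128 x 86 x 20 mm, x along its length; origin under its centre. Leave alone.
- marker: Dark blue felt marker with a black cap, 135 mm long along x, 13 mm thick; origin under its middle. Leave alone.
- washbottle: White wash bottle with a bent spout towards its -x, 74 mm across, 212 mm tall; origin under its centre. Leave alone.
Things that resemble listed ones, but are neither listed nor needed, are in the scene too. What is shaped like the part that bears bar_b_mid but green or pink is not meant. Leave any pink look-alike of the part that bears bar_a_mid alone.

How it is judged:
At the end, for the whole second after the job is handed in: Each of the three compartments holds a bar that lies fully down in it: the bar's middle within 5 mm of the seated place and its length within 0.06 rad of the compartment's. The bars are let go and at rest (((distance between bar_a_mid and slot_short below 0.005 m and angle between the x axis of bar_a_mid and the x axis of slot_short, either way round below 0.06 rad) or (distance between bar_b_mid and slot_short below 0.005 m and angle between the x axis of bar_b_mid and the x axis of slot_short, either way round below 0.06 rad) or (distance between bar_c_mid and slot_short below 0.005 m and angle between the x axis of bar_c_mid and the x axis of slot_short, either way round below 0.06 rad)) and ((distance between bar_a_mid and slot_medium below 0.005 m and angle between the x axis of bar_a_mid and the x axis of slot_medium, either way round below 0.06 rad) or (distance between bar_b_mid and slot_medium below 0.005 m and angle between the x axis of bar_b_mid and the x axis of slot_medium, either way round below 0.06 rad) or (distance between bar_c_mid and slot_medium below 0.005 m and angle between the x axis of bar_c_mid and the x axis of slot_medium, either way round below 0.06 rad)) and ((distance between bar_a_mid and slot_long below 0.005 m and angle between the x axis of bar_a_mid and the x axis of slot_long, either way round below 0.06 rad) or (distance between bar_b_mid and slot_long below 0.005 m and angle between the x axis of bar_b_mid and the x axis of slot_long, either way round below 0.06 rad) or (distance between bar_c_mid and slot_long below 0.005 m and angle between the x axis of bar_c_mid and the x axis of slot_long, either way round below 0.06 rad)) and contact force between each of bar_a, bar_b, bar_c and the fingers below 0.05 N and linear speed of each of bar_a, bar_b, bar_c below 0.02 m/s); the robot touches nothing.
It fails at once if the rack was pressed with more than 90 N (contact force between rack and anything else above 90 N).
It fails at once if the beaker, dish, well plate, marker or wash bottle was moved more than 30 mm (distance of any of beaker, dish, wellplate, marker, washbottle from where it was at the start of the episode above 0.03 m).
It also fails if it takes over 67 s, if anything falls off the work surface, if the arm or the gripper's body presses on something with over 40 N, if the wrist force passes 120 N, or if a joint passes its speed limit or range.

## Working session

There is one attempt and no reset: what is moved stays moved. The work goes in short steps, Python scripts to look and compute and a tool call to move; the robot and the scene stay as the last step left them, time stands still between calls to the robot, and variables do not carry over. Pictures are saved under pics/ and viewed, and the job is handed in when it is done.

Besides the shell and the picture viewer there is one more tool, called after "Call:" as a command line: name --argument value ..., lists and objects as JSON in quotes. send_rows: Moves the arm, as the interface text tells. Its arguments: {"type":"object","properties":{"claw":{"type":"array","items":{"type":"number"}},"delta_pos":{"type":"array","items":{"type":"array","items":{"type":"number","minimum":-1,"maximum":1}}},"dr":{"type":"array","items":{"type":"array","items":{"type":"number","minimum":-1,"maximum":1}}},"force":{"type":"number"}},"required":["claw","delta_pos","dr"]}

```bash
mkdir -p pics; ls
python3 - <<'E'
from cell import readout, imaging, arm
import cv2, numpy as np
print(readout.observe())
for n in("scene","top"):
    im,d=imaging.get_image(n); c=imaging.get_calibration(n)
    print(n,c)
    cv2.imwrite(f"pics/{n}0.png",im); np.savez(f"{n}0.npz",im=im,d=d)
    print(d.min(),d.max())
E
```

```text
pics
{'clock': 0.0, 'joints': array([-1.41457933,  0.4351956 ,  0.02498902,  1.57409967, -0.01159622,
        1.13397895, -0.07508747]), 'dq': array([ 1.13521280e-03,  1.59427131e-03,  1.49512525e-05, -9.61891242e-04,
       -1.02281636e-03,  1.31768486e-03,  1.49659010e-03]), 'joint_efforts': array([ 9.61826336e-04, -6.67871904e+01,  9.86006297e-01, -3.14460218e+01,
       -6.02407311e-02,  4.29772201e-02,  1.88463505e-04]), 'position': array([0.15989671, 0.60367761, 0.22596117]), 'ee_rot': array([-4.05517993e-01, -3.11526004e+00,  2.41237668e-03]), 'force': array([-0.0332707 , -0.09198468, -0.30818028]), 'ft_torque': array([ 0.01250436,  0.01432987, -0.03978726]), 'width': 0.9974458322380674}
scene {'vfov': 56.008302141476065, 'cx': 254.12919245878723, 'cy': 186.82726517409722, 'extrinsics': array([[ 0.58581068,  0.81033896,  0.01328961, -0.30106378],
       [ 0.62081822, -0.43814072, -0.65009034, -0.31971682],
       [-0.52097081,  0.3890803 , -0.7597407 ,  1.36194975],
       [ 0.        ,  0.        ,  0.        ,  1.        ]])}
0.0 2.554095
top {'vfov': 50.01701869783109, 'cx': 249.1880314084973, 'cy': 189.3606008862987, 'extrinsics': array([[-0.0266201 , -0.99955701,  0.01331004, -0.03829298],
       [-0.99734096,  0.02565277, -0.06821251,  0.59486549],
       [ 0.06784086, -0.01509048, -0.99758202,  1.04017465],
       [ 0.        ,  0.        ,  0.        ,  1.        ]])}
0.0 1.9210217
```

View pics/scene0.png

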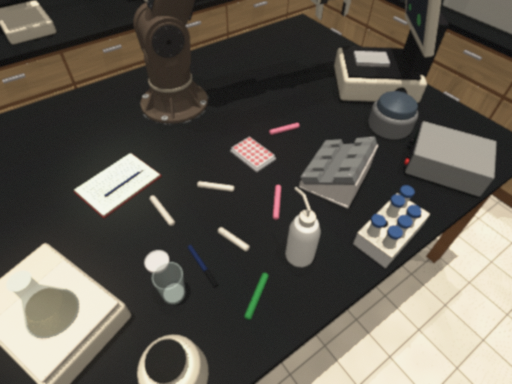

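View pics/top0.png

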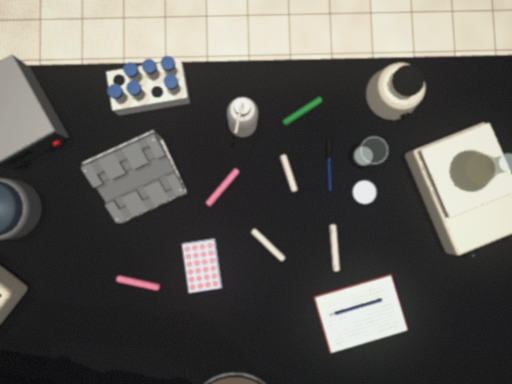

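The top view shows three white bars at about (288,172), (267,245) and (335,247). The rack is at (135,178). Next I'll check the calibration and depth, and take measurements.

```bash
cat > h.py <<'E'
import numpy as np, cv2
from scipy.spatial.transform import Rotation as R
from cell import imaging
def cal(n):
    c=imaging.get_calibration(n); f=192/np.tan(np.radians(c['vfov']/2)); return f,c['cx'],c['cy'],np.array(c['extrinsics'])
def proj(n,P):
    f,cx,cy,E=cal(n); q=np.atleast_2d(P)@E[:3,:3].T+E[:3,3]; return np.c_[f*q[:,0]/q[:,2]+cx,f*q[:,1]/q[:,2]+cy]
def cloud(n,d):
    f,cx,cy,E=cal(n); v,u=np.mgrid[:384,:512]; q=np.stack([(u-cx)/f*d,(v-cy)/f*d,d],-1)
    w=(q-E[:3,3])@E[:3,:3]; w[d==0]=np.nan; return w
def ray(n,uv,z):
    f,cx,cy,E=cal(n); uv=np.atleast_2d(uv).astype(float); q=np.c_[(uv[:,0]-cx)/f,(uv[:,1]-cy)/f,np.ones(len(uv))]
    o=-E[:3,:3].T@E[:3,3]; w=q@E[:3,:3]; t=(z-o[2])/w[:,2]; return o+t[:,None]*w
E
python3 - <<'E'
from h import *
for n in("scene","top"):
    z=np.load(n+"0.npz"); im,d=z['im'],z['d']; w=cloud(n,d)
    for uv in [(174,280),(60,200),(230,280),(200,230),(300,80),(430,130),(230,330),(400,220),(100,260),(60,330),(400,100)]:
        print(n,uv,np.round(w[uv[1],uv[0]],4),im[uv[1],uv[0]])
    print(proj(n,[[.16,.604,.227],[0,0,0]]))
# white bars in both
    hsv=cv2.cvtColor(im,cv2.COLOR_BGR2HSV)
    m=((hsv[...,1]<70)&(hsv[...,2]>120)).astype(np.uint8)
    k,l,s,c=cv2.connectedComponentsWithStats(m)
    for i in range(1,k):
        if 100<s[i,4]<600:
            pts=np.argwhere(l==i)[:,::-1].astype(np.float32); r=cv2.minAreaRect(pts)
            box=cv2.boxPoints(r); zz=np.nanmedian(w[l==i][:,2])
            P=ray(n,np.r_[[r[0]],[c[i]]],.016)
            bw=ray(n,box,.016); L=np.linalg.norm(bw[0]-bw[1]),np.linalg.norm(bw[1]-bw[2])
            print(n,s[i],np.round(r[0],1),np.round(r[1],1),round(r[2],1),'z',zz,'P',np.round(P,4).tolist(),np.round(L,4), np.nanmean(w[l==i],axis=0))
im=np.load("scene0.npz")['im']; cv2.imwrite("pics/sz.png",cv2.resize(im[100:230,270:420],None,fx=5,fy=4.5))
im=np.load("top0.npz")['im']; cv2.imwrite("pics/tz.png",cv2.resize(im[120:235,70:200],None,fx=5,fy=5))
E
```

```text
scene (174, 280) [ 0.6541 -0.3417  0.015 ] [83 89 84]
scene (60, 200) [ 0.2314 -0.4917  0.0017] [39 41 41]
scene (230, 280) [ 7.266e-01 -2.275e-01  3.000e-04] [38 37 37]
scene (200, 230) [ 5.551e-01 -2.129e-01 -4.000e-04] [39 41 41]
scene (300, 80) [ 0.1581  0.4877 -0.0005] [25 25 25]
scene (430, 130) [0.7064 0.541  0.0927] [155 166 171]
scene (230, 330) [ 0.8288 -0.2948  0.0016] [37 38 38]
scene (400, 220) [0.884  0.1701 0.1132] [143  99  70]
scene (100, 260) [ 4.870e-01 -4.683e-01  3.000e-04] [45 48 50]
scene (60, 330) [ 0.6687 -0.5814  0.1086] [116 139 145]
scene (400, 100) [0.572  0.5452 0.1241] [105 100  91]
[[330.88593388  16.53213471]
 [174.32083307 102.07420904]]
scene [426   0  14  55 412] [432.4  27. ] [ 7.9 55.2] 7.1 z 0.3158003810741244 P [[0.1973, 1.2955, 0.016], [0.1921, 1.3028, 0.016]] [0.6163 0.0408] [0.51929477 0.66975043 0.31280487]
scene [354  51  36  13 397] [371.5  57. ] [12. 35.] 90.0 z 0.12774769881291118 P [[0.2193, 0.8394, 0.016], [0.219, 0.8382, 0.016]] [0.156  0.1023] [0.33724778 0.66528004 0.12757951]
scene [302 140  38  37 439] [322.3 158.9] [15.4 50. ] 3
[... 2291 characters left out ...]
3. 24.] 90.0 z 0.015305699632394323 P [[0.5807, -0.3519, 0.016], [0.5804, -0.3522, 0.016]] [0.0627 0.0599] [ 0.58045268 -0.35271803  0.0143816 ]
top [330 224  10  48 336] [334.3 247.5] [47.3  7.2] 85.6 z 0.014645130828101257 P [[0.4387, -0.2686, 0.016], [0.4383, -0.2685, 0.016]] [0.0187 0.1207] [ 0.43825859 -0.26908031  0.01337272]
top [251 229  34  32 294] [267.9 244.5] [43.2  6.9] 43.7 z 0.01457288499880502 P [[0.4508, -0.0982, 0.016], [0.4509, -0.098, 0.016]] [0.0177 0.1105] [ 0.45093002 -0.09799874  0.01355558]
top [  0 283  12  27 192] [  5.5 296. ] [26. 11.] 90.0 z 0.09605436505827121 P [[0.3401, 0.5681, 0.016], [0.343, 0.5722, 0.016]] [0.0276 0.0647] [0.35630762 0.52627428 0.09588391]
```

View pics/tz.png

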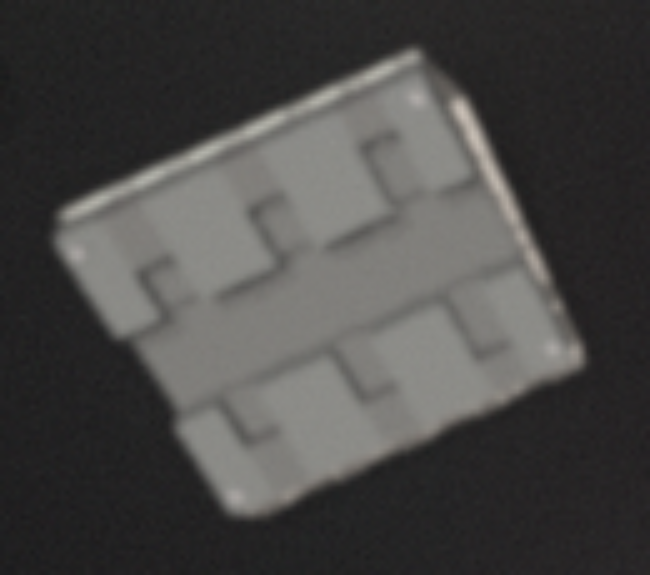

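View pics/sz.png

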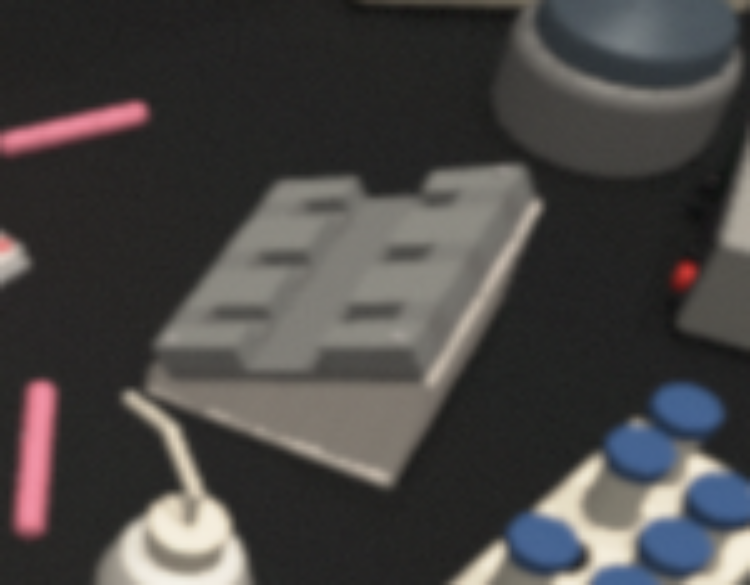

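Run:
```python
from h import *
for n,sl in(("top",(slice(125,228),slice(78,190))),("scene",(slice(135,208),slice(296,382)))):
    z=np.load(n+"0.npz"); im,d=z['im'],z['d']; w=cloud(n,d)[sl].reshape(-1,3)
    w=w[(w[:,2]>.03)&(w[:,2]<.14)]
    A=w
    for it in range(15):
        c=A.mean(0); nn=np.linalg.svd(A-c)[2][2]; nn*=np.sign(nn[2]); r=(w-c)@nn; 
        A=w[(r>-.003)&(r<.012)] if it<8 else w[abs(r)<.002]
    print(n,len(w),len(A),c,nn,np.degrees(np.arccos(nn[2])),'yaw',np.degrees(np.arctan2(-nn[1],-nn[0])), 'z range',np.percentile(A[:,2],[1,99]), np.histogram(r,np.arange(-.03,.012,.002)))
```

```text
top 5425 2172 [0.62326893 0.22737331 0.0885629 ] [-0.45917383 -0.19990465  0.86556197] 30.05306288037051 yaw 23.52624912921719 z range [0.04452086 0.12676369] (array([  46,   36,   37,   74,  359,  628,  404,  237,  255,  174,   84,
         62,   71,  321, 1089, 1083,  373,   43,    1,    0]), array([-3.00000000e-02, -2.80000000e-02, -2.60000000e-02, -2.40000000e-02,
       -2.20000000e-02, -2.00000000e-02, -1.80000000e-02, -1.60000000e-02,
       -1.40000000e-02, -1.20000000e-02, -1.00000000e-02, -8.00000000e-03,
       -6.00000000e-03, -4.00000000e-03, -2.00000000e-03,  2.77555756e-17,
        2.00000000e-03,  4.00000000e-03,  6.00000000e-03,  8.00000000e-03,
        1.00000000e-02]))
scene 2699 1095 [0.626541   0.22313834 0.08940313] [-0.45889989 -0.19975622  0.8657415 ] 30.032517401229473 yaw 23.523187662196584 z range [0.0449249  0.12699293] (array([ 56,  54,  44,  47, 115, 337, 144,  67,  90,  89,  91,  77,  89,
       113, 544, 551,  36,   1,   0,   0]), array([-3.00000000e-02, -2.80000000e-02, -2.60000000e-02, -2.40000000e-02,
       -2.20000000e-02, -2.00000000e-02, -1.80000000e-02, -1.60000000e-02,
       -1.40000000e-02, -1.20000000e-02, -1.00000000e-02, -8.00000000e-03,
       -6.00000000e-03, -4.00000000e-03, -2.00000000e-03,  2.77555756e-17,
        2.00000000e-03,  4.00000000e-03,  6.00000000e-03,  8.00000000e-03,
        1.00000000e-02]))
```

Run:
```python
from h import *
z=np.load("top0.npz"); im=z['im']
g=cv2.cvtColor(im,cv2.COLOR_BGR2GRAY)
c=g[120:235,70:200]
cv2.imwrite("pics/tz2.png",cv2.resize(cv2.createCLAHE(3,(4,4)).apply(c),None,fx=6,fy=5.2,interpolation=cv2.INTER_CUBIC))
m=(c>75).astype(np.uint8); k,l,s,_=cv2.connectedComponentsWithStats(m); print(s)
```

```text
[[   0    0  130  115 9005]
 [  11   10  106   93 5945]]
```

```bash
cat >> h.py <<'E'
yaw=np.radians(23.525)
Rr=R.from_euler('ZY',[yaw,-np.radians(30.03)]).as_matrix() # slot axes
def rayplane(n,uv,p0,nn):
    f,cx,cy,E=cal(n); uv=np.atleast_2d(uv).astype(float); q=np.c_[(uv[:,0]-cx)/f,(uv[:,1]-cy)/f,np.ones(len(uv))]
    o=-E[:3,:3].T@E[:3,3]; w=q@E[:3,:3]; t=((p0-o)@nn)/(w@nn); return o+t[:,None]*w
E
python3 - <<'E'
from h import *
print(Rr[:,2])
from scipy.ndimage import maximum_filter,gaussian_filter
for n,P0 in(("top",[0.62326893,0.22737331,0.0885629]),("scene",[0.626541,0.22313834,0.08940313])):
    P0=np.array(P0)
    im=np.load(n+"0.npz")['im']; g=cv2.cvtColor(im,cv2.COLOR_BGR2GRAY).astype(float)
    v,u=np.mgrid[:384,:512]; W=rayplane(n,np.c_[u.ravel(),v.ravel()],P0,Rr[:,2])
    L=((W-P0)@Rr).reshape(384,512,3)
    x,y=L[...,0],L[...,1]
    # edge profiles: mean gray in bins of y for rows away from ends; and of x
    def prof(sel,co,lo,hi):
        b=np.arange(lo,hi,.002); i=np.digitize(co[sel],b); return [(round(1000*(b[k-1]+.001)),int(g[sel][i==k].mean())) for k in range(1,len(b)) if (i==k).any()]
    print(n,'x',prof(abs(y)<.07,x,-.12,.12))
    print('y',prof((abs(x)<.06)&(abs(x)>.03),y,-.12,.12))
    h=g-gaussian_filter(g,4); mx=(maximum_filter(h,5)==h)&(h>8)&(abs(x)<.1)&(abs(y)<.11)
    for vv,uu in np.argwhere(mx): print('spot',uu,vv,round(h[vv,uu]),np.round(L[vv,uu,:2],4))
E
```

```text
[-0.4588587  -0.19975555  0.86576349]
top x [(-119, 36), (-117, 36), (-115, 36), (-113, 36), (-111, 36), (-109, 36), (-107, 36), (-105, 35), (-103, 35), (-101, 34), (-99, 35), (-97, 44), (-95, 64), (-93, 95), (-91, 115), (-89, 130), (-87, 134), (-85, 134), (-83, 134), (-81, 134), (-79, 134), (-77, 134), (-75, 134), (-73, 134), (-71, 133), (-69, 133), (-67, 130), (-65, 130), (-63, 128), (-61, 128), (-59, 128), (-57, 127), (-55, 128), (-53, 129), (-51, 129), (-49, 129), (-47, 130), (-45, 130), (-43, 129), (-41, 129), (-39, 130), (-37, 129), (-35, 128), (-33, 124), (-31, 119), (-29, 113), (-27, 112), (-25, 115), (-23, 121), (-21, 125), (-19, 126), (-17, 126), (-15, 126), (-13, 126), (-11, 126), (-9, 126), (-7, 126), (-5, 126), (-3, 126), (-1, 126), (1, 126), (3, 126), (5, 126), (7, 125), (9, 123), (11, 120), (13, 118), (15, 113), (17, 107), (19, 107), (21, 116), (23, 122), (25, 126), (27, 128), (29, 129), (31, 129), (33, 129), (35, 130), (37, 130), (39, 129), (41, 127), (43, 126), (45, 126), (47, 126), (49, 127), (51, 127), (53, 127), (55, 128), (57, 130), (59, 132), (61, 133), (63, 133
[... 6665 characters left out ...]
0 17 [-0.0398  0.0388]
spot 350 152 18 [0.0255 0.0233]
spot 318 153 36 [-0.0834  0.0268]
spot 329 153 18 [-0.0435  0.0237]
spot 370 158 76 [ 0.0973 -0.0099]
spot 349 160 13 [ 0.0376 -0.0157]
spot 353 160 13 [ 0.05   -0.0163]
spot 325 161 18 [-0.0391 -0.0164]
spot 358 161 12 [ 0.0669 -0.0218]
spot 312 162 36 [-0.0827 -0.0192]
spot 320 165 17 [-0.0473 -0.0354]
spot 342 165 17 [ 0.025  -0.0382]
spot 353 165 11 [ 0.0588 -0.0395]
spot 309 166 36 [-0.0837 -0.0389]
spot 362 173 68 [ 0.0976 -0.0751]
spot 304 174 59 [-0.0819 -0.0772]
spot 316 174 26 [-0.0408 -0.0776]
spot 349 174 41 [ 0.0622 -0.0788]
spot 344 175 28 [ 0.0492 -0.083 ]
spot 321 180 16 [-0.0119 -0.1045]
spot 329 180 16 [ 0.013  -0.1043]
```

Run:
```python
from h import *
T=np.array([0.62326893,0.22737331,0.0885629]);S=np.array([0.626541,0.22313834,0.08940313])
print('S-T in rack',(S-T)@Rr)
C=T+Rr@[-.006,-.0012,0]
for n,P0 in(("top",T),("scene",S)):
    P0=C+Rr[:,2]*((P0-C)@Rr[:,2])
    im=np.load(n+"0.npz")['im']; g=cv2.cvtColor(im,cv2.COLOR_BGR2GRAY).astype(np.float32)
    f,cx,cy,E=cal(n)
    def samp(x,y,z=0):
        P=P0+np.stack([x,y,np.full_like(x,z)],-1)@Rr.T; uv=proj(n,P.reshape(-1,3)).astype(np.float32)
        return cv2.remap(g,uv[:,0].reshape(x.shape),uv[:,1].reshape(x.shape),cv2.INTER_CUBIC)
    xs=np.arange(-.1,.1001,.002); 
    for yc,nm in((.06,'short'),(0,'med'),(-.06,'long'),(.03,'rib+'),(-.03,'rib-')):
        X,Y=np.meshgrid(xs,yc+np.arange(-.004,.0041,.001)); p=samp(X,Y).mean(0)
        print(n,nm,[(int(round(a*1000)),int(b)) for a,b in zip(xs,p) if 20<abs(a*1000)<34 or 46<abs(a*1000)<96 and (nm[0]=='r')==(abs(a)>.075) ])
    ys=np.arange(-.104,.1041,.002)
    X,Y=np.meshgrid(ys,np.r_[np.arange(-.046,-.031,.002),np.arange(.032,.047,.002)]); p=samp(Y,X).mean(0)
    print(n,'y',[(int(round(a*1000)),int(b)) for a,b in zip(ys,p)])
```

```text
S-T in rack [ 1.55441270e-03 -5.18902874e-03  7.19814478e-05]
top short [(-74, 126), (-72, 126), (-70, 126), (-68, 126), (-66, 125), (-64, 125), (-62, 126), (-60, 126), (-58, 125), (-56, 124), (-54, 118), (-52, 108), (-50, 103), (-48, 106), (-34, 122), (-32, 122), (-30, 121), (-28, 121), (-26, 121), (-24, 119), (-22, 116), (20, 122), (22, 120), (24, 118), (26, 114), (28, 109), (30, 111), (32, 116), (46, 113), (48, 104), (50, 97), (52, 101), (54, 115), (56, 123), (58, 124), (60, 125), (62, 126), (64, 125), (66, 125), (68, 125), (70, 125), (72, 126), (74, 125)]
top med [(-74, 125), (-72, 126), (-70, 126), (-68, 127), (-66, 126), (-64, 125), (-62, 125), (-60, 124), (-58, 116), (-56, 108), (-54, 107), (-52, 112), (-50, 119), (-48, 123), (-34, 124), (-32, 125), (-30, 124), (-28, 124), (-26, 125), (-24, 123), (-22, 119), (20, 125), (22, 124), (24, 120), (26, 114), (28, 109), (30, 109), (32, 116), (46, 123), (48, 122), (50, 118), (52, 112), (54, 103), (56, 98), (58, 106), (60, 118), (62, 125), (64, 127), (66, 126), (68, 126), (70, 126), (72, 126), (74, 126)]
top long [(-74, 125), (-72, 126)
[... 5199 characters left out ...]
(-24, 138), (-22, 138), (-20, 138), (-18, 137), (-16, 135), (-14, 130), (-12, 125), (-10, 115), (-8, 104), (-6, 93), (-4, 83), (-2, 78), (0, 76), (2, 78), (4, 83), (6, 91), (8, 100), (10, 112), (12, 122), (14, 130), (16, 136), (18, 138), (20, 138), (22, 139), (24, 138), (26, 138), (28, 138), (30, 138), (32, 138), (34, 139), (36, 139), (38, 138), (40, 138), (42, 136), (44, 133), (46, 128), (48, 122), (50, 113), (52, 103), (54, 93), (56, 85), (58, 80), (60, 78), (62, 79), (64, 84), (66, 92), (68, 101), (70, 111), (72, 120), (74, 129), (76, 133), (78, 136), (80, 137), (82, 137), (84, 135), (86, 131), (88, 125), (90, 113), (92, 101), (94, 87), (96, 71), (98, 59), (100, 48), (102, 40), (104, 37)]
```

```bash
cat >> h.py <<'E'
C=np.array([0.62326893,0.22737331,0.0885629])+Rr@[-.0058,-.0011,-.0002]
SL={k:C+Rr@[0,y,-.005] for k,y in(('short',.06),('med',0),('long',-.06))}
def rows(tp,tR):
    """delta to target as scaled numbers, from measured pose"""
    from cell import readout
    s=readout.observe(); p=np.array(s['position']); Rc=R.from_rotvec(s['ee_rot'])
    return np.round(Rc.as_matrix().T@(tp-p)/.25,4), np.round((Rc.inv()*R.from_matrix(tR)).as_rotvec()/2,4)
def frame(x,z):
    z=np.array(z,float);z/=np.linalg.norm(z);x=np.array(x,float);x=x-z*(x@z);x/=np.linalg.norm(x);return np.c_[x,np.cross(z,x),z]
E
python3 - <<'E'
from h import *
print(SL)
for n,box in(("top",(225,262,90,145)),("scene",(285,322,180,270))):
    z=np.load(n+"0.npz"); w=cloud(n,z['d']); q=w[box[2]:box[3],box[0]:box[1]].reshape(-1,3); im=z['im'][box[2]:box[3],box[0]:box[1]].reshape(-1,3)
    ok=(im.min(1)>90)&(q[:,2]>.02); q=q[ok]
    for lo in np.arange(.02,.24,.03):
        s=q[(q[:,2]>lo)&(q[:,2]<lo+.03)]
        if len(s): print(n,round(lo,2),len(s),np.round(np.r_[s.min(0)[:2],s.max(0)[:2],np.median(s,0)],3))
z=np.load("top0.npz");hsv=cv2.cvtColor(z['im'],cv2.COLOR_BGR2HSV)
m=((hsv[...,1]<70)&(hsv[...,2]>120)).astype(np.uint8); k,l,s,c=cv2.connectedComponentsWithStats(m)
for zz in(.012,.016):
 for u,v in((288,172),(334,247),(268,244)):
  pts=np.argwhere(l==l[v,u])[:,::-1]; P=ray("top",pts,zz)[:,:2]; cc=P.mean(0); d=np.linalg.svd(P-cc)[2][0]; t=(P-cc)@d
  print(zz,cc,'yaw',np.degrees(np.arctan2(d[1],d[0]))%180,t.max()-t.min(), cc+d*(t.max()+t.min())/2)
E
```

```text
{'short': array([0.59754103, 0.28041233, 0.0811583 ]), 'med': array([0.62148998, 0.22539917, 0.0811583 ]), 'long': array([0.64543893, 0.17038601, 0.0811583 ])}
top 0.02 53 [ 0.734 -0.07   0.754 -0.009  0.737 -0.042  0.035]
top 0.05 57 [ 0.734 -0.072  0.759 -0.007  0.737 -0.044  0.065]
top 0.08 68 [ 0.734 -0.073  0.761 -0.006  0.739 -0.043  0.096]
top 0.11 230 [ 0.734 -0.076  0.803 -0.005  0.75  -0.042  0.127]
top 0.14 293 [ 0.742 -0.07   0.797 -0.012  0.761 -0.044  0.148]
top 0.17 160 [ 0.706 -0.058  0.787 -0.024  0.771 -0.042  0.173]
top 0.2 77 [ 0.708 -0.043  0.769 -0.024  0.736 -0.033  0.208]
scene 0.02 171 [ 0.592 -0.077  0.808  0.117  0.794 -0.067  0.035]
scene 0.05 197 [ 0.641 -0.077  0.809  0.141  0.793 -0.067  0.065]
scene 0.08 201 [ 0.748 -0.077  0.808 -0.026  0.794 -0.068  0.096]
scene 0.11 327 [ 0.74  -0.077  0.808 -0.016  0.791 -0.063  0.126]
scene 0.14 306 [ 0.745 -0.07   0.801 -0.013  0.784 -0.053  0.148]
scene 0.17 178 [ 0.708 -0.058  0.789 -0.022  0.772 -0.042  0.173]
scene 0.2 61 [ 0.708 -0.041  0.767 -0.025  0.746 -0.035  0.207]
0.012 [ 0.63531242 -0.15737309] yaw 16.60466364087793 0.1017177656108495 [ 0.63531652 -0.15737186]
0.012 [ 0.43810947 -0.26941325] yaw 2.144950533469256 0.12104536832526598 [ 0.43855683 -0.26939649]
0.012 [ 0.45068326 -0.09822458] yaw 44.826313457398214 0.11088256990471099 [ 0.4505808  -0.09832643]
0.016 [ 0.6348864  -0.15692487] yaw 16.60466364087793 0.10133635252972556 [ 0.63489048 -0.15692365]
0.016 [ 0.4384229  -0.26854491] yaw 2.144950533469256 0.12059148215689165 [ 0.43886858 -0.26852822]
0.016 [ 0.45094955 -0.09799815] yaw 44.826313457398214 0.11046679137894111 [ 0.45084747 -0.09809962]
```

```bash
cat >> h.py <<'E'
def plan(T,p=None,Rc=None,dec=3):
    from cell import readout
    s=readout.observe(); p=np.array(s['position']); Rc=R.from_rotvec(s['ee_rot'])
    print('now',np.round(p,4),np.round(R.as_matrix(Rc)[:,0],3),np.round(R.as_matrix(Rc)[:,2],3),'j',np.round(s['joints'],2),'F',np.round(s['force'],1),'w',round(s['width'],3),'t',s['clock'])
    for tp,tR in T:
        a=np.round(Rc.as_matrix().T@(np.array(tp)-p)/.25,dec); b=np.round((Rc.inv()*R.from_matrix(tR)).as_rotvec()/2,dec)
        print(a.tolist(),b.tolist(),'mm',round(np.linalg.norm(a)*250),'rows',round(np.linalg.norm(b)*2/.15,1))
        p=p+Rc.as_matrix()@a*.25; Rc=Rc*R.from_rotvec(b*2)
def yawR(deg): a=np.radians(deg); return frame([np.cos(a),np.sin(a),0],[0,0,-1])
BAR={'110':((.4506,-.0983),224.8),'120':((.4386,-.2692),182.1),'100':((.6352,-.1573),196.6)}
SR=frame(-Rr[:,0],-Rr[:,2])
E
python3 -c "
from h import *
plan([((.34,.45,.28),yawR(180)),((.46,.26,.30),yawR(203.5)),((.46,.08,.30),yawR(224.8)),((.4506,-.0983,.15),yawR(224.8)),((.4506,-.0983,.05),yawR(224.8))])"
```

```text
now [0.1599 0.6037 0.226 ] [-0.967  0.256 -0.   ] [-0.    -0.001 -1.   ] j [-1.41  0.44  0.02  1.57 -0.01  1.13 -0.08] F [ 0.1 -0.8 -0.1] w 0.998 t 0.1
[-0.854, -0.41, -0.215] [-0.001, -0.0, -0.129] mm 243 rows 1.7
[-0.48, -0.76, -0.081] [0.0, 0.0, -0.205] mm 226 rows 2.7
[0.286, -0.661, -0.0] [0.0, 0.0, -0.186] mm 180 rows 2.5
[0.529, -0.48, 0.6] [0.0, 0.0, -0.0] mm 233 rows 0.0
[0.0, 0.0, 0.4] [0.0, 0.0, -0.0] mm 100 rows 0.0
```

Call:
send_rows --claw '[0,0,0,0,0]' --delta_pos '[[-0.854,-0.41,-0.215],[-0.854,-0.41,-0.215],[-0.854,-0.41,-0.215],[-0.854,-0.41,-0.215],[-0.854,-0.41,-0.215]]' --dr '[[0,0,-0.129],[0,0,-0.129],[0,0,-0.129],[0,0,-0.129],[0,0,-0.129]]' --force 15

```text
clock: 0.6
position: [0.3421, 0.4481, 0.2809]
ee_rot: [0.004, 3.141, -0.001]
force: [0.3, 1.5, 0.4]
width: 0.612
```

Call:
send_rows --claw '[0,0,0,0,0]' --delta_pos '[[-0.48,-0.76,-0.081],[-0.48,-0.76,-0.081],[-0.48,-0.76,-0.081],[-0.48,-0.76,-0.081],[-0.48,-0.76,-0.081]]' --dr '[[0,0,-0.205],[0,0,-0.205],[0,0,-0.205],[0,0,-0.205],[0,0,-0.205]]'

```text
clock: 1.1
position: [0.4619, 0.2561, 0.301]
ee_rot: [-0.632, 3.077, -0.002]
force: [-0.0, 0.5, 0.1]
width: 0.504
```

Call:
send_rows --claw '[0,0,0,0,0]' --delta_pos '[[0.286,-0.661,0],[0.286,-0.661,0],[0.286,-0.661,0],[0.286,-0.661,0],[0.286,-0.661,0]]' --dr '[[0,0,-0.186],[0,0,-0.186],[0,0,-0.186],[0,0,-0.186],[0,0,-0.186]]'

```text
clock: 1.6
position: [0.4599, 0.0745, 0.3008]
ee_rot: [1.184, -2.909, 0.002]
force: [0.3, 0.0, -0.2]
width: 0.5
```

Call:
send_rows --claw '[0,0,0,0,0]' --delta_pos '[[0.529,-0.48,0.6],[0.529,-0.48,0.6],[0.529,-0.48,0.6],[0.529,-0.48,0.6],[0.529,-0.48,0.6]]' --dr '[[0,0,0],[0,0,0],[0,0,0],[0,0,0],[0,0,0]]'

```text
clock: 2.1
position: [0.4493, -0.0999, 0.1488]
ee_rot: [1.193, -2.904, -0.001]
force: [0.6, 0.2, 0.2]
width: 0.498
```

```bash
python3 -c "
from h import *
plan([((.4506,-.0983,.05),yawR(224.8)),((.4506,-.0983,.004),yawR(224.8))])"
```

```text
now [ 0.4493 -0.0999  0.1488] [-0.711 -0.703  0.002] [-0.002 -0.    -1.   ] j [-0.12  0.26  0.27  2.08 -0.1   0.82  2.56] F [0.6 0.2 0.2] w 0.498 t 2.1
[-0.009, 0.001, 0.395] [0.001, -0.001, -0.001] mm 99 rows 0.0
[0.0, -0.0, 0.184] [-0.0, 0.0, -0.0] mm 46 rows 0.0
```

Call:
send_rows --claw '[0,0,0,0,0]' --delta_pos '[[-0.005,0,0.15],[-0.009,0.001,0.28],[-0.009,0.001,0.395],[-0.009,0.001,0.395],[-0.009,0.001,0.395]]' --dr '[[0,0,0],[0,0,0],[0,0,0],[0,0,0],[0,0,0]]'

```text
clock: 2.6
position: [0.4519, -0.0959, 0.0521]
ee_rot: [1.196, -2.904, -0.001]
force: [0.5, 0.9, 0.7]
width: 0.501
```

```bash
python3 -c "
from h import *
plan([((.4506,-.0983,.004),yawR(224.8))])
for n in('scene','top'):
    im,d=imaging.get_image(n); cv2.imwrite('pics/%s1.png'%n,im)
    c=im[130:230,160:280] if n=='scene' else im[200:290,210:330]
    cv2.imwrite('pics/%s1z.png'%n,cv2.resize(c,None,fx=5,fy=5))
"
```

```text
now [ 0.4519 -0.0959  0.0521] [-0.71  -0.704  0.001] [-0.001  0.    -1.   ] j [-0.08  0.42  0.23  2.16 -0.17  0.57  2.62] F [0.5 0.9 0.7] w 0.501 t 2.6
[0.01, -0.003, 0.192] [0.001, -0.0, -0.0] mm 48 rows 0.0
```

View pics/scene1z.png

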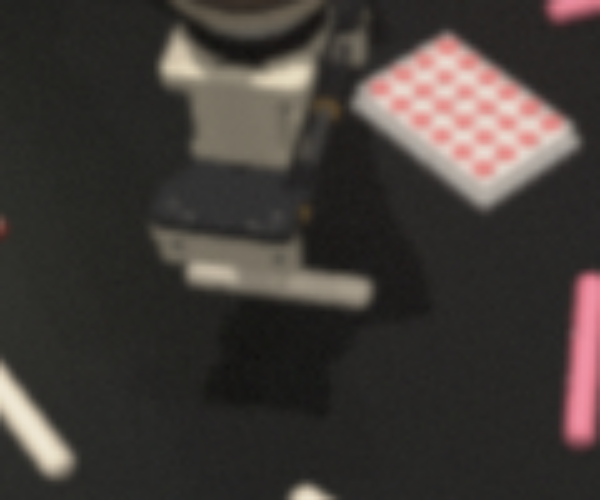

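View pics/top1z.png

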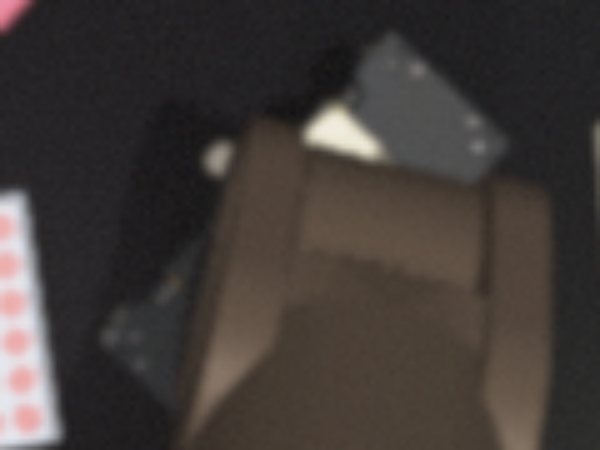

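Call:
send_rows --claw '[0,0,0,0,0]' --delta_pos '[[0.01,-0.003,0.06],[0.01,-0.003,0.12],[0.01,-0.003,0.18],[0.01,-0.003,0.19],[0.01,-0.003,0.19]]' --dr '[[0,0,0],[0,0,0],[0,0,0],[0,0,0],[0,0,0]]'

```text
clock: 3.2
position: [0.4514, -0.0985, 0.0053]
ee_rot: [-1.196, 2.904, -0.001]
force: [0.3, 0.0, 0.3]
width: 0.497
```

```bash
python3 -c "
from h import *
plan([((.4506,-.0983,.004),yawR(224.8))],dec=4)"
```

```text
now [ 0.4514 -0.0985  0.0053] [-0.71  -0.704 -0.001] [ 0.001  0.    -1.   ] j [-0.04  0.51  0.18  2.19 -0.2   0.45  2.65] F [0.3 0.  0.3] w 0.497 t 3.2
[0.0017, 0.003, 0.0053] [-0.0003, 0.0004, -0.0004] mm 2 rows 0.0
```

Call:
send_rows --claw '[0,1,1,1,1]' --delta_pos '[[0.002,0.003,0.012],[0.002,0.003,0.012],[0.002,0.003,0.012],[0.002,0.003,0.012],[0.002,0.003,0.012]]' --dr '[[0,0,0],[0,0,0],[0,0,0],[0,0,0],[0,0,0]]' --force 20

```text
clock: 3.7
position: [0.4501, -0.0984, 0.0016]
ee_rot: [-1.196, 2.905, -0.0]
force: [0.6, -0.6, -0.0]
width: 0.201
```

Call:
send_rows --claw '[1,1,1,1,1]' --delta_pos '[[0,0,0],[0,0,0],[0,0,0],[0,0,-0.1],[0,0,-0.2]]' --dr '[[0,0,0],[0,0,0],[0,0,0],[0,0,0],[0,0,0]]'

```text
clock: 4.2
position: [0.4491, -0.0984, 0.0515]
ee_rot: [1.195, -2.903, -0.002]
force: [1.1, 0.2, 0.2]
width: 0.172
```

```bash
python3 -c "
from h import *
m=SL['med']; n=Rr[:,2]
plan([((.46,.0,.26),yawR(215)),((.53,.18,.26),SR),(m-n*.005+n*.06,SR)])"
```

```text
now [ 0.4491 -0.0984  0.0515] [-0.71  -0.704  0.002] [-0.002  0.    -1.   ] j [-0.07  0.42  0.22  2.17 -0.17  0.57  2.62] F [1.1 0.2 0.2] w 0.172 t 4.2
[-0.307, 0.25, -0.834] [0.001, -0.001, 0.085] mm 231 rows 1.1
[-0.642, 0.429, -0.0] [0.026, -0.261, 0.098] mm 193 rows 3.7
[0.005, 0.021, 0.603] [0.0, -0.0, -0.0] mm 151 rows 0.0
```

Call:
send_rows --claw '[1,1,1,1,1]' --delta_pos '[[-0.06,0.05,-0.2],[-0.15,0.12,-0.4],[-0.22,0.18,-0.6],[-0.307,0.25,-0.834],[-0.307,0.25,-0.834]]' --dr '[[0,0,0.02],[0,0,0.04],[0,0,0.06],[0,0,0.085],[0,0,0.085]]'

```text
clock: 4.7
position: [0.4611, 0.0017, 0.2632]
ee_rot: [-0.944, 2.993, -0.0]
force: [0.6, 1.1, -1.4]
width: 0.171
```

Call:
send_rows --claw '[1,1,1,1,1]' --delta_pos '[[-0.16,0.1,0],[-0.32,0.21,0],[-0.48,0.32,0],[-0.642,0.429,0],[-0.642,0.429,0]]' --dr '[[0.006,-0.06,0.024],[0.013,-0.13,0.049],[0.02,-0.2,0.074],[0.026,-0.261,0.098],[0.026,-0.261,0.098]]'

```text
clock: 5.2
position: [0.5285, 0.1853, 0.2592]
ee_rot: [-0.538, 2.567, 0.15]
force: [-0.6, -0.8, -0.9]
width: 0.173
```

```bash
python3 -c "
from h import *
m=SL['med']; n=Rr[:,2]
for q in('scene','top'):
    im,d=imaging.get_image(q); cv2.imwrite('pics/%s2.png'%q,im); np.savez(q+'2.npz',im=im,d=d)
plan([(m-n*.006+n*.06,SR)])
"
```

```text
now [0.5291 0.1803 0.2591] [-0.794 -0.349 -0.498] [ 0.456  0.2   -0.867] j [-0.58  0.03  0.16  2.16  0.    0.43  1.56] F [-0.3 -0.7 -0.3] w 0.171 t 5.3
[-0.001, 0.017, 0.606] [0.001, -0.002, 0.001] mm 152 rows 0.0
```

View pics/scene2.png

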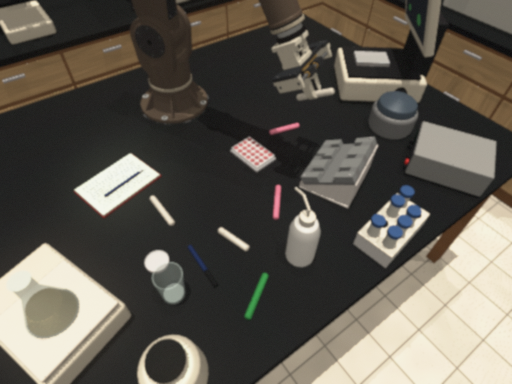

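View pics/top2.png

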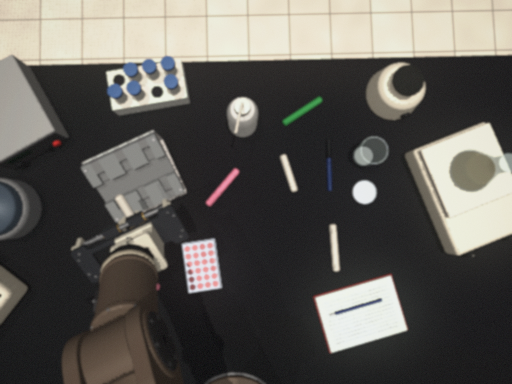

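Call:
send_rows --claw '[1,1,1,1,1]' --delta_pos '[[0,0.006,0.2],[0,0.012,0.4],[-0.001,0.017,0.606],[-0.001,0.017,0.67],[-0.001,0.017,0.7]]' --dr '[[0,0,0],[0,0,0],[0.001,-0.002,0.001],[0.001,-0.002,0.001],[0.001,-0.002,0.001]]'

```text
clock: 5.8
position: [0.5999, 0.2154, 0.1166]
ee_rot: [-0.535, 2.585, 0.148]
force: [-0.2, -0.2, -0.8]
width: 0.17
```

```bash
python3 -c "
from h import *
m=SL['med']; n=Rr[:,2]
for q in('scene','top'):
    im,d=imaging.get_image(q); np.savez(q+'3.npz',im=im,d=d)
    c=im[90:210,270:410] if q=='scene' else im[120:235,70:210]
    cv2.imwrite('pics/%s3z.png'%q,cv2.resize(c,None,fx=5,fy=5,interpolation=cv2.INTER_CUBIC))
plan([(m-n*.006+n*.03,SR),(m-n*.006,SR)],dec=4)
"
```

```text
now [0.5999 0.216  0.1178] [-0.801 -0.343 -0.49 ] [ 0.447  0.201 -0.872] j [-0.59  0.38  0.2   2.16 -0.65  0.12  2.18] F [-0.1  0.  -0.1] w 0.17 t 5.9
[-0.0091, -0.0005, 0.078] [0.0028, -0.0062, -0.0025] mm 20 rows 0.1
[-0.0, -0.0, 0.12] [-0.0, -0.0, -0.0] mm 30 rows 0.0
```

View pics/scene3z.png

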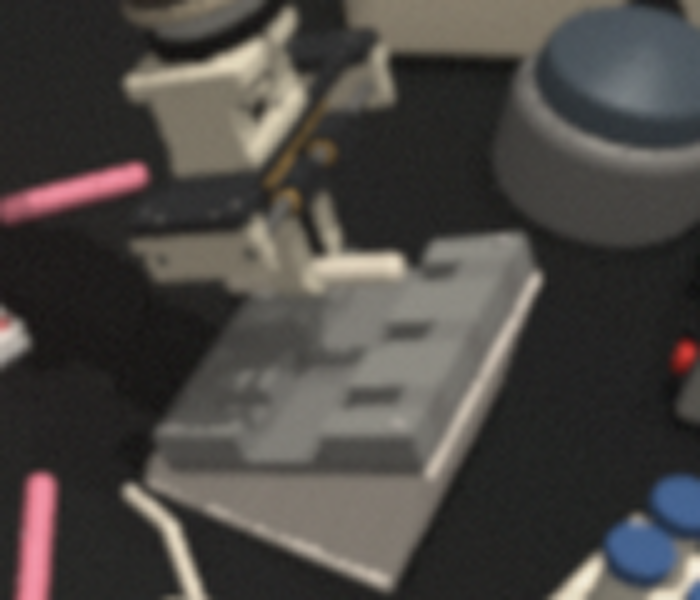

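View pics/top3z.png

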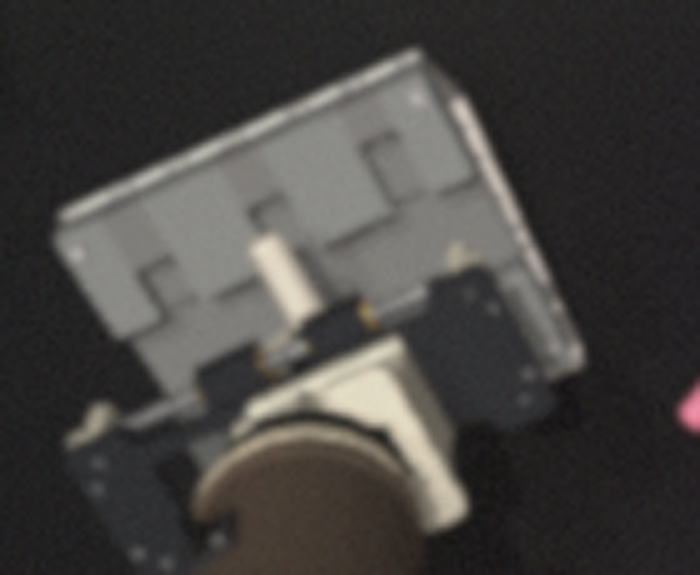

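```bash
cat >> h.py <<'E'
def tiltR(yawdeg,tilt):
    """tool x roughly along yaw+180 dir; tool z tilted out (+) along yaw dir by tilt deg from down"""
    a=np.radians(yawdeg); t=np.radians(tilt); h=np.array([np.cos(a),np.sin(a),0])
    z=h*np.sin(t)+np.array([0,0,-np.cos(t)]); return frame(-h,z)
E
python3 -c "
from h import *
plan([((.53,.18,.26),yawR(203)),((.47,.0,.2),yawR(203)),((.47,-.05,.03),yawR(203)),((.47,-.05,.003),yawR(203))])
"
```

```text
now [0.5999 0.216  0.1178] [-0.801 -0.343 -0.49 ] [ 0.447  0.201 -0.872] j [-0.59  0.38  0.2   2.16 -0.65  0.12  2.18] F [-0.1  0.  -0.1] w 0.17 t 5.9
[-0.005, -0.017, -0.65] [0.005, 0.256, 0.003] mm 163 rows 3.4
[0.502, -0.569, 0.241] [-0.0, -0.0, -0.0] mm 199 rows 0.0
[0.077, -0.184, 0.68] [-0.0, -0.0, -0.0] mm 177 rows 0.0
[0.0, 0.0, 0.108] [-0.0, -0.0, -0.0] mm 27 rows 0.0
```

Call:
send_rows --claw '[1,1,1,1,1]' --delta_pos '[[0,0,-0.18],[0,-0.005,-0.36],[-0.002,-0.01,-0.54],[-0.005,-0.017,-0.65],[-0.005,-0.017,-0.65]]' --dr '[[0,0,0],[0,0.06,0],[0,0.12,0],[0.003,0.19,0],[0.005,0.256,0.003]]'

```text
clock: 6.4
position: [0.5303, 0.1775, 0.2628]
ee_rot: [-0.609, 2.983, 0.03]
force: [1.1, 0.6, -1.4]
width: 0.174
```

Call:
send_rows --claw '[1,1,1,1,1]' --delta_pos '[[0.12,-0.14,0.05],[0.25,-0.28,0.12],[0.38,-0.42,0.18],[0.502,-0.569,0.241],[0.502,-0.569,0.241]]' --dr '[[0,0,0],[0,0,0],[0,0,0],[0,0,0],[0,0,0]]'

```text
clock: 6.9
position: [0.4744, -0.0041, 0.1842]
ee_rot: [-0.601, 2.988, 0.033]
force: [0.5, 0.4, -0.4]
width: 0.168
```

Call:
send_rows --claw '[1,1,1,1,1]' --delta_pos '[[0.02,-0.05,0.17],[0.04,-0.1,0.34],[0.06,-0.14,0.51],[0.077,-0.184,0.64],[0.077,-0.184,0.64]]' --dr '[[0,0,0],[0,0,0],[0,0,0],[0,0,0],[0,0,0]]'

```text
clock: 7.4
position: [0.491, -0.0403, 0.0212]
ee_rot: [-0.613, 2.988, 0.039]
force: [-1.2, -0.3, 0.0]
width: 0.172
```

```bash
python3 -c "
from h import *
plan([((.47,-.05,.003),yawR(203))])
"
```

```text
now [ 0.491  -0.0403  0.0212] [-0.915 -0.392 -0.094] [ 0.084  0.043 -0.996] j [-0.39  0.53  0.53  2.2  -0.69  0.49  2.66] F [-1.2 -0.3  0. ] w 0.172 t 7.4
[0.099, -0.003, 0.064] [0.003, 0.047, 0.002] mm 29 rows 0.6
```

Call:
send_rows --claw '[1,1,1,1,1]' --delta_pos '[[0.05,0,0.02],[0.099,-0.003,0.04],[0.099,-0.003,0.05],[0.099,-0.003,0.064],[0.099,-0.003,0.064]]' --dr '[[0.003,0.047,0.002],[0.003,0.047,0.002],[0.003,0.047,0.002],[0.003,0.047,0.002],[0.003,0.047,0.002]]'

```text
clock: 7.9
position: [0.4725, -0.0472, 0.0057]
ee_rot: [-0.629, 3.069, 0.004]
force: [-0.2, 0.0, -0.6]
width: 0.169
```

```bash
python3 -c "
from h import *
plan([((.47,-.05,.0025),yawR(203))],dec=4)
"
```

```text
now [ 0.4725 -0.0472  0.0057] [-0.919 -0.393 -0.009] [ 0.008  0.004 -1.   ] j [-0.43  0.58  0.58  2.19 -0.64  0.53  2.61] F [-0.2  0.  -0.6] w 0.169 t 7.9
[0.0137, -0.0063, 0.0128] [0.0003, 0.0047, 0.0013] mm 5 rows 0.1
```

Call:
send_rows --claw '[1,1,1,0,0]' --delta_pos '[[0,0,0.007],[0,0,0.014],[0,0,0.014],[0,0,0.014],[0,0,0.014]]' --dr '[[0,0.005,0.001],[0,0.005,0.001],[0,0.005,0.001],[0,0.005,0.001],[0,0.005,0.001]]'

```text
clock: 8.4
position: [0.4725, -0.0474, 0.0018]
ee_rot: [0.628, -3.076, 0.0]
force: [-0.4, -0.0, -0.4]
width: 0.299
```

Call:
send_rows --claw '[0,0,0,0,0]' --delta_pos '[[0,0,0],[0,0,-0.1],[0,0,-0.2],[0,0,-0.3],[0,0,-0.4]]' --dr '[[0,0,0],[0,0,0],[0,0,0],[0,0,0.05],[0,0,0.12]]'

```text
clock: 8.9
position: [0.4725, -0.0474, 0.1028]
ee_rot: [0.248, -3.13, -0.0]
force: [0.3, 0.2, -0.7]
width: 0.499
```

Call:
send_rows --claw '[0,0,0,0,0]' --delta_pos '[[0,0,0],[0,0,0],[0,0,0],[0,0,0],[0,0,0]]' --dr '[[0,0,0.075],[0,0,0.15],[0,0,0.22],[0,0,0.3],[0,0,0.37]]'

```text
clock: 9.4
position: [0.4727, -0.0471, 0.1019]
ee_rot: [-0.903, -3.007, 0.001]
force: [1.3, 0.9, 0.1]
width: 0.498
```

Call:
send_rows --claw '[0,0,0,0,0]' --delta_pos '[[0,0,0],[0,0,0],[0,0,0],[0,0,0],[0,0,0]]' --dr '[[0,0,0.075],[0,0,0.15],[0,0,0.22],[0,0,0.3],[0,0,0.37]]'

```text
clock: 9.9
position: [0.4726, -0.0471, 0.1017]
ee_rot: [-1.929, -2.477, 0.003]
force: [-0.8, -0.8, -0.0]
width: 0.499
```

Call:
send_rows --claw '[0,0,0,0,0]' --delta_pos '[[0,0,0],[0,0,0],[0,0,0],[0,0,0],[0,0,0]]' --dr '[[0,0,0.075],[0,0,0.15],[0,0,0.22],[0,0,0.3],[0,0,0.37]]'

```text
clock: 10.4
position: [0.4726, -0.0472, 0.1017]
ee_rot: [-2.695, -1.612, 0.004]
force: [0.1, -0.1, 0.0]
width: 0.497
```

```bash
python3 -c "
from h import *
plan([((.47,-.05,.12),tiltR(203,15))],dec=4)
im,d=imaging.get_image('top'); cv2.imwrite('pics/top4.png',im)
im,d=imaging.get_image('scene'); cv2.imwrite('pics/scene4.png',im)
"
```

```text
now [ 0.4726 -0.0472  0.1017] [ 0.473  0.881 -0.002] [-0.002 -0.    -1.   ] j [-0.86  0.7   1.3   2.13 -0.84  0.98  0.42] F [ 0.1 -0.1  0. ] w 0.497 t 10.4
[-0.015, -0.0039, -0.0732] [0.0436, -0.1248, 0.3364] mm 19 rows 4.8
```

View pics/scene4.png

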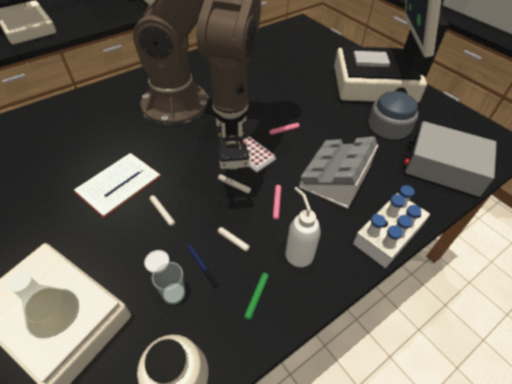

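View pics/top4.png

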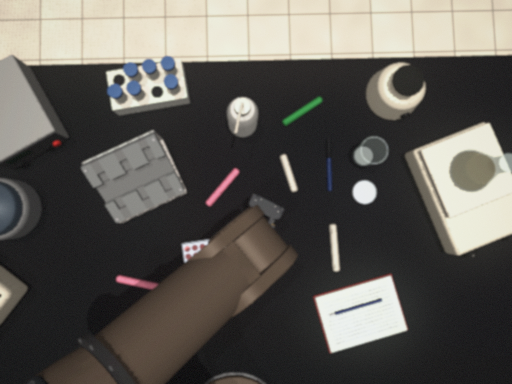

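```bash
cat >> h.py <<'E'
def tR(yawdeg,tilt):
    """tool x along +yaw dir; tool z tilted out (+) along yaw dir"""
    a=np.radians(yawdeg); t=np.radians(tilt); h=np.array([np.cos(a),np.sin(a),0])
    z=h*np.sin(t)+np.array([0,0,-np.cos(t)]); return frame(h,z)
E
python3 -c "
from h import *
plan([((.472,-.047,.12),tR(23,-15))],dec=4)
im,d=imaging.get_image('scene'); 
z=cloud('scene',d)
hsv=cv2.cvtColor(im,cv2.COLOR_BGR2HSV)
m=((hsv[...,1]<70)&(hsv[...,2]>120)).astype(np.uint8); k,l,s,c=cv2.connectedComponentsWithStats(m)
for i in range(1,k):
  if 130<s[i,4]<300:
    pts=np.argwhere(l==i)[:,::-1]; P=ray('scene',pts,.010)[:,:2]; cc=P.mean(0); dd=np.linalg.svd(P-cc)[2][0]; t=(P-cc)@dd
    print(c[i],cc,'yaw',np.degrees(np.arctan2(dd[1],dd[0]))%180,t.max()-t.min(), cc+dd*(t.max()+t.min())/2)
"
```

```text
now [ 0.4726 -0.0472  0.1017] [ 0.47   0.883 -0.002] [-0.002 -0.    -1.   ] j [-0.86  0.7   1.3   2.13 -0.84  0.98  0.42] F [ 0.3 -1.  -0.2] w 0.502 t 10.5
[-0.0006, -0.0027, -0.0731] [0.0439, -0.1248, 0.3382] mm 18 rows 4.8
[233.68309859 182.97887324] [ 0.47322577 -0.04720526] yaw 23.00569188662049 0.1102266524785121 [ 0.47232451 -0.04758793]
[161.70434783 209.91304348] [ 0.43983041 -0.26933139] yaw 2.1097680786493638 0.12713940376135963 [ 0.43678397 -0.26944362]
[233.2605042  238.43697479] [ 0.63574968 -0.15715948] yaw 16.20235736239996 0.10092876073229051 [ 0.63469873 -0.15746486]
```

Call:
send_rows --claw '[0,0,0,0,0]' --delta_pos '[[0,0,-0.02],[0,0,-0.04],[0,0,-0.073],[0,-0.003,-0.073],[0,-0.003,-0.073]]' --dr '[[0.009,-0.025,0.068],[0.018,-0.05,0.136],[0.026,-0.075,0.2],[0.035,-0.1,0.27],[0.044,-0.125,0.338]]'

```text
clock: 11.05
position: [0.4722, -0.0463, 0.1203]
ee_rot: [3.001, 0.616, -0.398]
force: [0.4, 0.6, -0.8]
width: 0.505
```

```bash
python3 -c "
from h import *
h=np.array([np.cos(np.radians(23)),np.sin(np.radians(23)),0])
p=np.array([.4725,-.0473,.004]); Rt=tR(23,-15)
plan([(p-Rt[:,2]*.05,Rt),(p,Rt)],dec=4)
"
```

```text
now [ 0.4722 -0.0463  0.1203] [ 0.887  0.38  -0.261] [-0.24  -0.102 -0.965] j [-0.85  0.83  1.3   1.93 -0.64  1.24 -0.45] F [ 0.4  0.6 -0.8] w 0.505 t 11.05
[0.1202, 0.0044, 0.2491] [0.0001, 0.0009, 0.0017] mm 69 rows 0.0
[0.0, -0.0, 0.2] [-0.0, 0.0, -0.0] mm 50 rows 0.0
```

```bash
python3 -c "
from h import *
Rt=tR(23,-15); p=np.array([.4725,-.0473,.008])+Rt[:,2]*.0045
print(p)
plan([(p-Rt[:,2]*.04,Rt),(p,Rt)],dec=4)
"
```

```text
[ 0.4714279  -0.04775508  0.00365333]
now [ 0.4722 -0.0463  0.1203] [ 0.887  0.38  -0.261] [-0.24  -0.102 -0.965] j [-0.85  0.83  1.3   1.93 -0.64  1.24 -0.45] F [ 0.4  0.6 -0.8] w 0.505 t 11.05
[0.1162, 0.0044, 0.2917] [0.0001, 0.0009, 0.0017] mm 79 rows 0.0
[-0.0, -0.0, 0.16] [-0.0, 0.0, -0.0] mm 40 rows 0.0
```

Call:
send_rows --claw '[0,0,0,0,0]' --delta_pos '[[0.06,0.002,0.15],[0.116,0.004,0.26],[0.116,0.004,0.3],[0.116,0.004,0.3],[0.116,0.004,0.3]]' --dr '[[0,0.001,0.002],[0,0.001,0.002],[0,0.001,0.002],[0,0.001,0.002],[0,0.001,0.002]]'

```text
clock: 11.55
position: [0.4804, -0.045, 0.0412]
ee_rot: [3.002, 0.61, -0.392]
force: [-1.0, -0.2, 0.7]
width: 0.497
```

```bash
python3 -c "
from h import *
Rt=tR(23,-15); p=np.array([.4725,-.0473,.008])+Rt[:,2]*.0045
plan([(p,Rt)],dec=4)
"
```

```text
now [ 0.4804 -0.045   0.0412] [ 0.89   0.377 -0.257] [-0.236 -0.101 -0.966] j [-0.79  0.93  1.18  1.97 -0.76  1.12 -0.41] F [-1.  -0.2  0.7] w 0.497 t 11.55
[0.0026, -0.004, 0.1547] [0.0006, -0.0011, -0.0003] mm 39 rows 0.0
```

Call:
send_rows --claw '[0,0,0,0,0]' --delta_pos '[[0.003,-0.004,0.05],[0.003,-0.004,0.1],[0.003,-0.004,0.14],[0.003,-0.004,0.152],[0.003,-0.004,0.152]]' --dr '[[0,-0.001,0],[0,-0.001,0],[0,-0.001,0],[0,-0.001,0],[0,-0.001,0]]'

```text
clock: 12.05
position: [0.4711, -0.047, 0.0028]
ee_rot: [3.003, 0.609, -0.397]
force: [-0.6, -0.3, 1.2]
width: 0.501
```

```bash
python3 -c "
from h import *
Rt=tR(23,-15); p=np.array([.4725,-.0473,.008])+Rt[:,2]*.0045
plan([(p,Rt)],dec=4)
"
```

```text
now [ 0.4711 -0.047   0.0028] [ 0.889  0.376 -0.26 ] [-0.239 -0.101 -0.966] j [-0.76  0.97  1.13  2.   -0.82  1.05 -0.37] F [-0.6 -0.3  1.2] w 0.501 t 12.05
[-0.0008, 0.0034, -0.0032] [-0.0001, 0.0006, -0.0006] mm 1 rows 0.0
```

Within 1 mm, so I'll close and lift.

Call:
send_rows --claw '[1,1,1,1,1]' --delta_pos '[[0,0,0],[0,0,0],[0,0,0],[0,0,0],[0,0,0]]' --dr '[[0,0,0],[0,0,0],[0,0,0],[0,0,0],[0,0,0]]' --force 25

```text
clock: 12.55
position: [0.4717, -0.0472, 0.0032]
ee_rot: [3.002, 0.609, -0.395]
force: [0.5, 0.2, 0.0]
width: 0.167
```

Call:
send_rows --claw '[1,1,1,1,1]' --delta_pos '[[0,0,0],[0,0,-0.05],[0,0,-0.2],[0,0,-0.4],[0,0,-0.6]]' --dr '[[0,0,0],[0,0,0],[0,0,0],[0,0,0],[0,0,0]]'

```text
clock: 13.05
position: [0.5072, -0.0318, 0.1502]
ee_rot: [3.001, 0.607, -0.398]
force: [2.3, 0.9, 0.2]
width: 0.169
```

```bash
python3 -c "
from h import *
Rt=tR(23.5,15); m=SL['med']; n=Rr[:,2]; p=m+Rt[:,2]*.0055
plan([((.5,.12,.25),tR(23.5,0)),(p+n*.07,Rt),(p+n*.03,Rt)],dec=3)
"
```

```text
now [ 0.5072 -0.0318  0.1502] [ 0.889  0.375 -0.261] [-0.24  -0.103 -0.965] j [-0.84  0.81  1.27  1.81 -0.6   1.31 -0.54] F [2.3 0.9 0.2] w 0.169 t 13.05
[0.098, -0.57, -0.441] [0.0, 0.132, -0.005] mm 182 rows 1.8
[0.479, -0.193, 0.454] [0.0, 0.131, -0.0] mm 172 rows 1.7
[0.042, -0.0, 0.155] [0.0, -0.0, -0.0] mm 40 rows 0.0
```

Call:
send_rows --claw '[1,1,1,1,1]' --delta_pos '[[0.02,-0.14,-0.11],[0.05,-0.28,-0.22],[0.07,-0.42,-0.33],[0.098,-0.57,-0.441],[0.098,-0.57,-0.441]]' --dr '[[0,0.03,0],[0,0.06,0],[0,0.1,0],[0,0.132,-0.005],[0,0.132,-0.005]]'

```text
clock: 13.55
position: [0.4998, 0.1256, 0.2511]
ee_rot: [-3.067, -0.651, -0.011]
force: [0.2, -0.2, -0.9]
width: 0.169
```

Call:
send_rows --claw '[1,1,1,1,1]' --delta_pos '[[0.11,-0.04,0.1],[0.23,-0.09,0.2],[0.35,-0.14,0.32],[0.479,-0.193,0.454],[0.479,-0.193,0.454]]' --dr '[[0,0.04,0],[0,0.08,0],[0,0.12,0],[0,0.131,0],[0,0.131,0]]'

```text
clock: 14.05
position: [0.5894, 0.2147, 0.1305]
ee_rot: [-2.998, -0.63, -0.39]
force: [-0.3, 1.1, -0.7]
width: 0.173
```

```bash
python3 -c "
from h import *
Rt=tR(23.5,15); m=SL['med']; n=Rr[:,2]; p=m+Rt[:,2]*.0055
plan([(p+n*.03,Rt),(p,Rt)],dec=4)
for q in('scene','top'):
    im,d=imaging.get_image(q); np.savez(q+'5.npz',im=im,d=d)
    c=im[90:210,270:410] if q=='scene' else im[120:235,70:210]
    cv2.imwrite('pics/%s5z.png'%q,cv2.resize(c,None,fx=5,fy=5,interpolation=cv2.INTER_CUBIC))
"
```

```text
now [0.5894 0.2147 0.1305] [0.885 0.389 0.256] [ 0.234  0.104 -0.967] j [-1.13  0.59  1.02  1.98 -0.86  0.73 -0.79] F [-0.3  1.1 -0.7] w 0.173 t 14.05
[0.0483, 0.0123, 0.1316] [-0.0009, 0.0015, 0.0019] mm 35 rows 0.0
[0.0311, 0.0, 0.1158] [-0.0, 0.0, -0.0] mm 30 rows 0.0
```

View pics/scene5z.png

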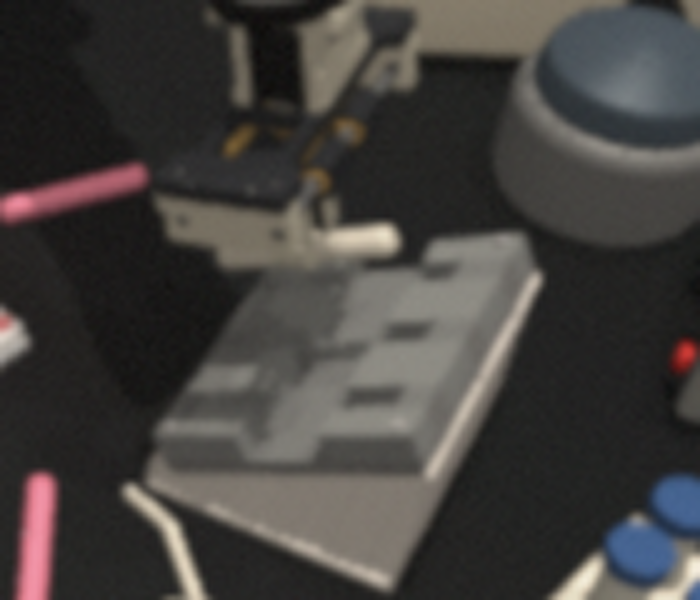

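View pics/top5z.png

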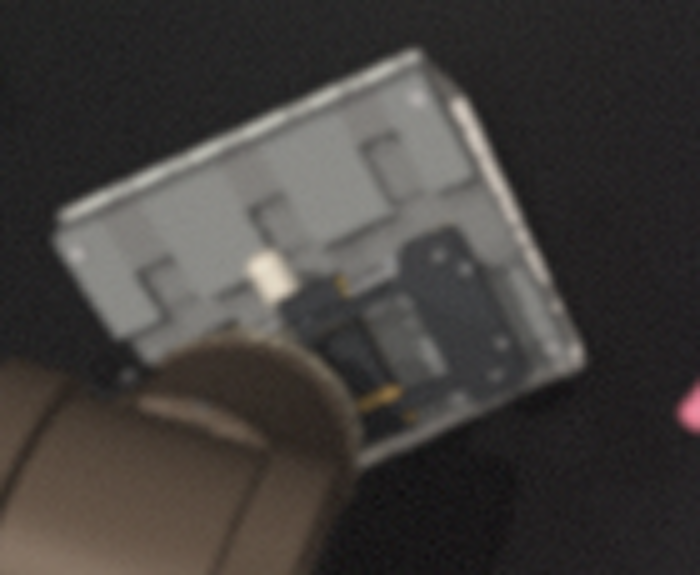

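Call:
send_rows --claw '[1,1,1,1,1]' --delta_pos '[[0.02,0.012,0.04],[0.048,0.012,0.09],[0.048,0.012,0.13],[0.048,0.012,0.132],[0.048,0.012,0.132]]' --dr '[[-0.001,0.001,0.002],[-0.001,0.001,0.002],[-0.001,0.001,0.002],[-0.001,0.001,0.002],[-0.001,0.001,0.002]]'

```text
clock: 14.65
position: [0.6102, 0.2169, 0.1056]
ee_rot: [-3.0, -0.617, -0.4]
force: [-0.3, 0.4, 0.5]
width: 0.171
```

```bash
cat > chk.py <<'E'
from h import *
from cell import readout
import sys
def check(slot,L,tag,off=.0055,tilt=-15):
    s=readout.observe(); p=np.array(s['position']); Rt=R.from_rotvec(s['ee_rot']).as_matrix()
    a=np.radians(15); ax=Rt@np.array([np.cos(a),0,-np.sin(a)]) # bar axis in tool at grasp (tool tilted -15)
    mid=p-Rt[:,2]*off
    print('bar axis pred',ax,'slot',Rr[:,0],'mid rel slot',(mid-SL[slot])@Rr)
    for q in('scene','top'):
        im,d=imaging.get_image(q); np.savez(q+tag+'.npz',im=im,d=d)
        c0=(270,90) if q=='scene' else (70,120)
        c=cv2.resize(im[c0[1]:c0[1]+120,c0[0]:c0[0]+140],None,fx=5,fy=5,interpolation=cv2.INTER_CUBIC)
        for P,col in((mid+ax*L/2,(0,0,255)),(mid-ax*L/2,(0,0,255)),(mid,(0,255,0)),(SL[slot]+Rr@[0.0525 if slot=='short' else .0575 if slot=='med' else .0625,0,.005],(255,0,0))):
            uv=(proj(q,P)[0]-c0+.5)*5; cv2.drawMarker(c,(int(uv[0]),int(uv[1])),col,cv2.MARKER_CROSS,12,1)
        cv2.imwrite(f'pics/{q}{tag}z.png',c)
E
python3 -c "
from chk import *
check('med',.11,'6')
Rt=tR(23.5,15); m=SL['med']; n=Rr[:,2]; p=m+Rt[:,2]*.0055
plan([(p+n*.03,Rt),(p,Rt)],dec=4)
"
```

```text
bar axis pred [0.79414978 0.34142058 0.50275055] slot [0.79380642 0.34556878 0.50045338] mid rel slot [ 0.00173994 -0.0032706   0.03340963]
now [0.6104 0.2171 0.1063] [0.886 0.381 0.263] [ 0.242  0.103 -0.965] j [-1.07  0.64  0.96  1.96 -0.92  0.71 -0.75] F [-0.6 -0.5 -0.2] w 0.173 t 14.75
[-0.005, -0.0129, 0.0171] [0.0009, -0.0021, -0.0021] mm 5 rows 0.0
[0.0312, 0.0, 0.1159] [0.0, 0.0, 0.0] mm 30 rows 0.0
```

View pics/scene6z.png

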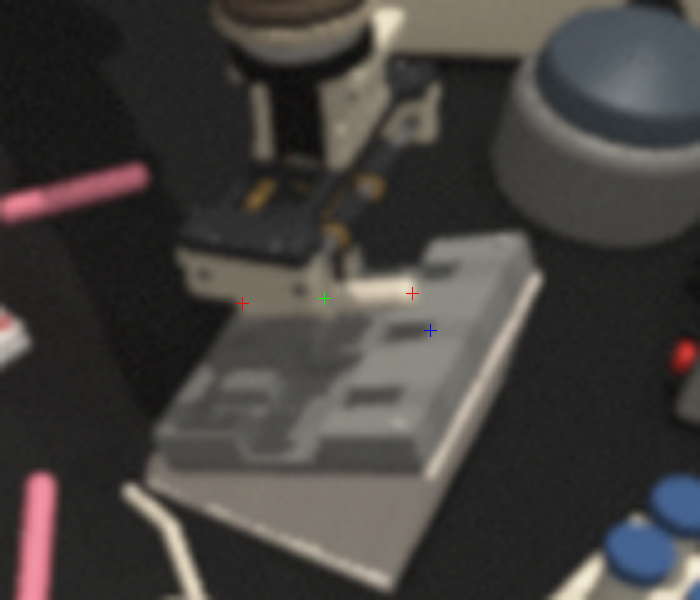

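View pics/top6z.png

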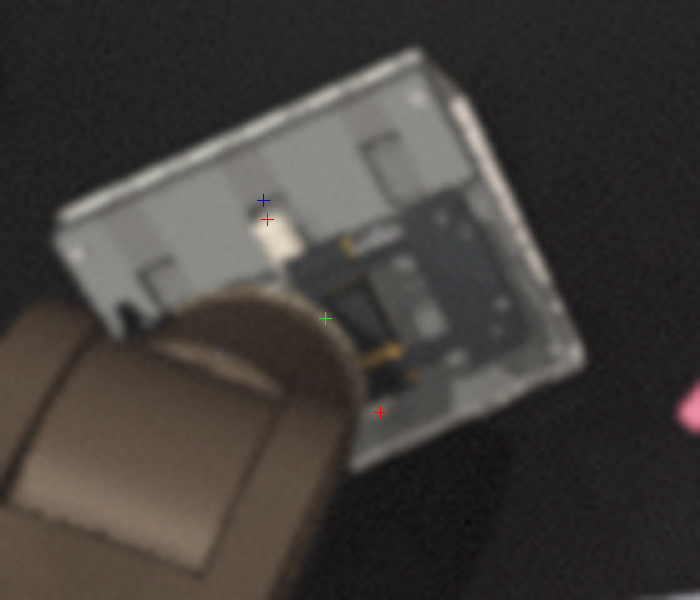

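Call:
send_rows --claw '[1,1,1,1,1]' --delta_pos '[[-0.004,-0.013,0.017],[0.002,-0.013,0.04],[0.009,-0.013,0.07],[0.009,-0.013,0.07],[0.009,-0.013,0.07]]' --dr '[[0.001,-0.002,-0.002],[0.001,-0.002,-0.002],[0.001,-0.002,-0.002],[0.001,-0.002,-0.002],[0.001,-0.002,-0.002]]'

```text
clock: 15.25
position: [0.6152, 0.2228, 0.0894]
ee_rot: [-2.999, -0.624, -0.394]
force: [-0.3, 0.4, 0.5]
width: 0.169
```

```bash
python3 -c "
from chk import *
check('med',.11,'7')
Rt=tR(23.5,15); m=SL['med']; n=Rr[:,2]; p=m+Rt[:,2]*.0055
plan([(p+n*.015,Rt),(p,Rt)],dec=4)
"
```

```text
bar axis pred [0.79448949 0.34541497 0.49947468] slot [0.79380642 0.34556878 0.50045338] mid rel slot [-3.38147169e-04  8.00282716e-05  1.58012668e-02]
now [0.6154 0.2228 0.0898] [0.886 0.385 0.259] [ 0.237  0.103 -0.966] j [-1.05  0.67  0.93  1.95 -0.95  0.69 -0.73] F [-0.7 -0.8 -0.3] w 0.167 t 15.35
[0.0012, 0.0, 0.0043] [-0.0, -0.0, -0.0] mm 1 rows 0.0
[0.0156, 0.0, 0.0579] [-0.0, -0.0, -0.0] mm 15 rows 0.0
```

View pics/scene7z.png

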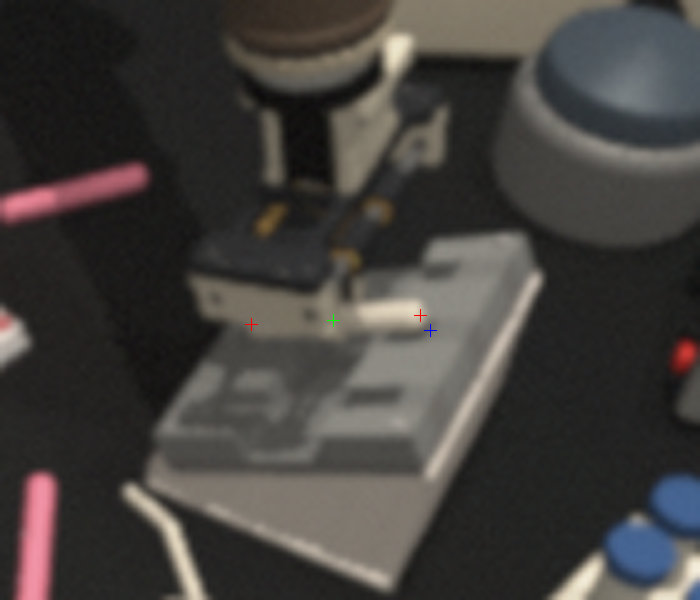

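View pics/top7z.png

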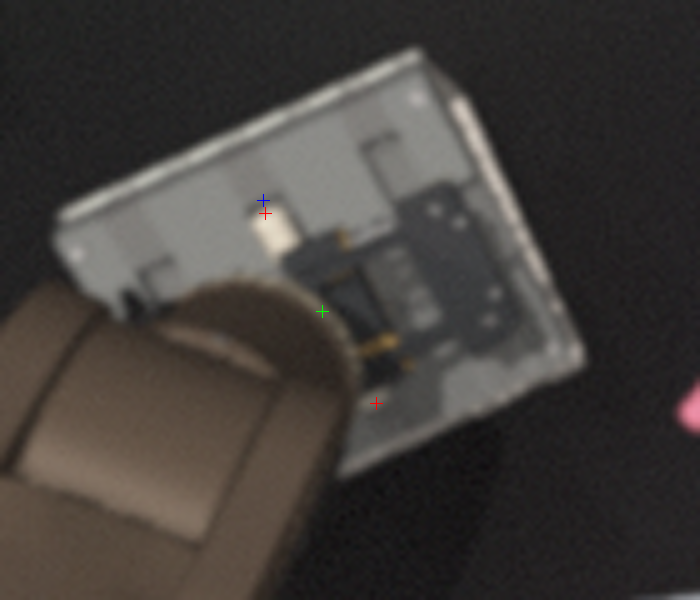

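Call:
send_rows --claw '[1,1,1,1,1]' --delta_pos '[[0.003,0,0.015],[0.006,0,0.025],[0.009,0,0.035],[0.012,0,0.046],[0.012,0,0.046]]' --dr '[[0,0,0],[0,0,0],[0,0,0],[0,0,0],[0,0,0]]'

```text
clock: 15.85
position: [0.6207, 0.2253, 0.079]
ee_rot: [-2.999, -0.624, -0.394]
force: [-0.2, -0.8, -0.2]
width: 0.17
```

```bash
python3 -c "
from chk import *
check('med',.11,'8')
Rt=tR(23.5,15); m=SL['med']; n=Rr[:,2]; p=m+Rt[:,2]*.0055
plan([(p,Rt)],dec=4)
"
```

```text
bar axis pred [0.79430957 0.34554291 0.49967229] slot [0.79380642 0.34556878 0.50045338] mid rel slot [-0.0003063   0.00026607  0.0038092 ]
now [0.6207 0.2252 0.0793] [0.886 0.385 0.259] [ 0.237  0.103 -0.966] j [-1.03  0.69  0.91  1.94 -0.97  0.68 -0.72] F [ 0.2 -0.3  0.9] w 0.167 t 15.95
[0.0052, 0.0008, 0.0156] [-0.0001, 0.0001, 0.0001] mm 4 rows 0.0
```

View pics/scene8z.png

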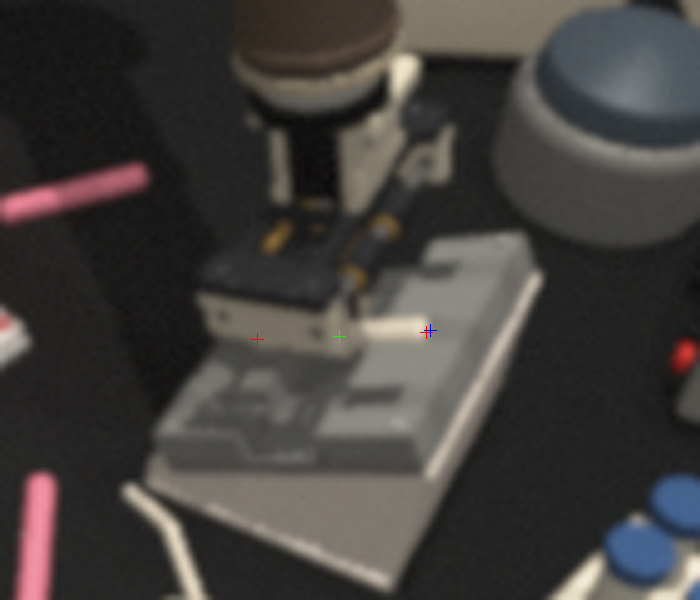

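Call:
send_rows --claw '[1,1,1,0.2,0.2]' --delta_pos '[[0.002,0,0.007],[0.004,0.001,0.013],[0.004,0.001,0.013],[0.004,0.001,0.013],[0.004,0.001,0.013]]' --dr '[[0,0,0],[0,0,0],[0,0,0],[0,0,0],[0,0,0]]'

```text
clock: 16.45
position: [0.6225, 0.2258, 0.0766]
ee_rot: [-2.999, -0.624, -0.395]
force: [-0.4, -0.7, -0.3]
width: 0.297
```

Call:
send_rows --claw '[0.2,0.2,0.2,0.2,0.2]' --delta_pos '[[0,0,0],[0,0,-0.04],[0,0,-0.12],[0,0,-0.28],[0,0,-0.44]]' --dr '[[0,0,0],[0,0,0],[0,0,0],[0,0,0],[0,0,0]]'

```text
clock: 16.95
position: [0.5956, 0.2136, 0.184]
ee_rot: [-3.0, -0.623, -0.393]
force: [0.7, 0.6, 0.8]
width: 0.399
```

Call:
send_rows --claw '[0,0,0,0,0]' --delta_pos '[[-0.1,0.1,-0.1],[-0.2,0.22,-0.15],[-0.3,0.35,-0.2],[-0.36,0.5,-0.25],[-0.36,0.6,-0.25]]' --dr '[[0,-0.03,0],[0,-0.07,0],[0,-0.1,0],[0,-0.13,0],[0,-0.13,0]]'

```text
clock: 17.45
position: [0.5616, 0.0325, 0.2217]
ee_rot: [3.076, 0.636, 0.002]
force: [0.5, 0.9, -0.3]
width: 0.5
```

```bash
python3 -c "
from h import *
Rt=tR(2.1,-15); p=np.array([.4386,-.2692,.008])+Rt[:,2]*.0045
plan([((.46,-.05,.22),tR(13,0)),((.45,-.25,.15),Rt),(p-Rt[:,2]*.04,Rt)],dec=3)
for q in('scene','top'):
    im,d=imaging.get_image(q); np.savez(q+'9.npz',im=im,d=d)
    c=im[90:210,270:410] if q=='scene' else im[120:235,70:210]
    cv2.imwrite('pics/%s9z.png'%q,cv2.resize(c,None,fx=5,fy=5,interpolation=cv2.INTER_CUBIC))
"
```

```text
now [0.5616 0.0325 0.2217] [0.918 0.397 0.001] [ 0.001 -0.    -1.   ] j [-0.92  0.54  1.16  1.79 -0.54  1.17 -0.75] F [ 0.5  0.9 -0.3] w 0.5 t 17.45
[-0.504, 0.142, 0.006] [0.0, -0.001, 0.091] mm 131 rows 1.2
[-0.218, 0.77, 0.281] [0.013, -0.13, 0.094] mm 212 rows 2.1
[0.1, 0.075, 0.419] [-0.0, -0.0, 0.0] mm 109 rows 0.0
```

View pics/scene9z.png

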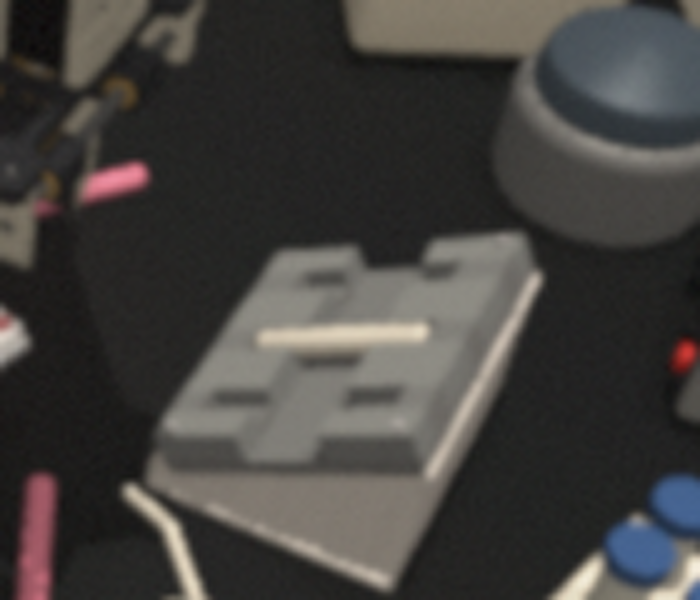

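View pics/top9z.png

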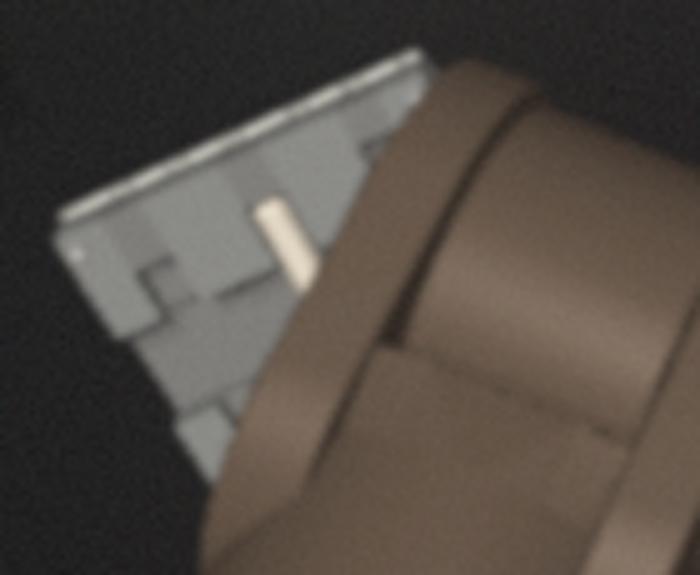

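Call:
send_rows --claw '[0,0,0,0,0]' --delta_pos '[[-0.17,0.05,0],[-0.34,0.1,0],[-0.504,0.142,0.006],[-0.504,0.142,0.006],[-0.504,0.142,0.006]]' --dr '[[0,0,0.03],[0,0,0.06],[0,0,0.091],[0,0,0.091],[0,0,0.091]]'

```text
clock: 18.05
position: [0.4598, -0.0465, 0.2184]
ee_rot: [-3.118, -0.357, -0.004]
force: [-0.3, 0.6, 0.1]
width: 0.498
```

Call:
send_rows --claw '[0,0,0,0,0]' --delta_pos '[[-0.05,0.19,0.07],[-0.11,0.38,0.14],[-0.16,0.57,0.21],[-0.218,0.77,0.281],[-0.218,0.77,0.281]]' --dr '[[0.003,-0.03,0.024],[0.006,-0.06,0.048],[0.009,-0.1,0.07],[0.013,-0.13,0.094],[0.013,-0.13,0.094]]'

```text
clock: 18.55
position: [0.4518, -0.2496, 0.1451]
ee_rot: [3.109, 0.06, -0.414]
force: [-0.4, 0.5, 0.6]
width: 0.502
```

```bash
python3 -c "
from h import *
Rt=tR(2.1,-15); p=np.array([.4386,-.2692,.008])+Rt[:,2]*.0045
plan([(p-Rt[:,2]*.04,Rt)],dec=3)
im,d=imaging.get_image('scene'); cv2.imwrite('pics/scene10.png',im)
w=cloud('scene',d); q=(w-C)@Rr
sel=(im.min(-1)>150)&(abs(q[...,1])<.012)&(abs(q[...,0])<.07)&(abs(q[...,2])<.02)
v=q[sel]; print(len(v),'x',np.percentile(v[:,0],[2,98]),'y',v[:,1].mean(),'z',np.percentile(v[:,2],[10,50,90]))
A=np.c_[v[:,0],np.ones(len(v))]; print('slope',np.linalg.lstsq(A,v[:,2],rcond=None)[0],np.linalg.lstsq(A,v[:,1],rcond=None)[0])
sel=(im.min(-1)<150)&(abs(abs(q[...,1])-.03)<.01)&(abs(q[...,0])>.035)&(abs(q[...,0])<.07)&(abs(q[...,2])<.02); print('face z',np.median(q[sel][:,2]))
"
```

```text
now [ 0.4518 -0.2496  0.1451] [ 0.964  0.038 -0.262] [-0.261 -0.01  -0.965] j [-0.33  0.71  1.07  1.8  -0.46  1.22 -0.63] F [-0.4  0.5  0.6] w 0.502 t 18.55
[0.089, 0.076, 0.402] [0.0, 0.001, 0.001] mm 105 rows 0.0
122 x [-0.04796722  0.05385376] y -0.0031261714631405494 z [-0.00091523  0.00184589  0.00417133]
slope [-0.00727947  0.00162998] [-0.02343707 -0.00295871]
face z 0.0002623984677660573
```

View pics/scene10.png

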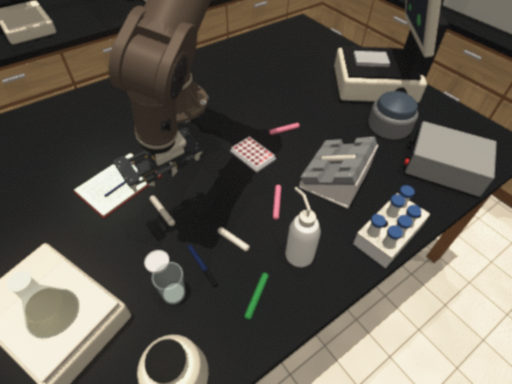

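Call:
send_rows --claw '[0,0,0,0,0]' --delta_pos '[[0.03,0.025,0.13],[0.06,0.05,0.26],[0.089,0.076,0.38],[0.089,0.076,0.402],[0.089,0.076,0.402]]' --dr '[[0,0,0],[0,0.001,0.001],[0,0.001,0.001],[0,0.001,0.001],[0,0.001,0.001]]'

```text
clock: 19.1
position: [0.4474, -0.265, 0.0443]
ee_rot: [3.112, 0.06, -0.406]
force: [0.9, 0.3, 0.5]
width: 0.499
```

```bash
python3 -c "
from h import *
Rt=tR(2.1,-15); p=np.array([.4386,-.2692,.008])+Rt[:,2]*.0045
plan([(p,Rt)],dec=4)
"
```

```text
now [ 0.4474 -0.265   0.0443] [ 0.966  0.038 -0.256] [-0.256 -0.008 -0.967] j [-0.23  0.83  0.96  1.87 -0.58  1.04 -0.55] F [0.9 0.3 0.5] w 0.499 t 19.1
[0.0026, 0.0159, 0.1674] [-0.0009, -0.0013, 0.0011] mm 42 rows 0.0
```

Call:
send_rows --claw '[0,0,0,0,0]' --delta_pos '[[0.003,0.016,0.05],[0.003,0.016,0.1],[0.003,0.016,0.15],[0.003,0.016,0.164],[0.003,0.016,0.164]]' --dr '[[-0.001,-0.001,0.001],[-0.001,-0.001,0.001],[-0.001,-0.001,0.001],[-0.001,-0.001,0.001],[-0.001,-0.001,0.001]]'

```text
clock: 19.6
position: [0.4372, -0.2698, 0.0044]
ee_rot: [3.11, 0.055, -0.407]
force: [-0.1, 0.1, 0.9]
width: 0.503
```

```bash
python3 -c "
from h import *
Rt=tR(2.1,-15); p=np.array([.4386,-.2692,.008])+Rt[:,2]*.0045
plan([(p,Rt)],dec=4)
"
```

```text
now [ 0.4372 -0.2698  0.0044] [ 0.966  0.034 -0.257] [-0.257 -0.009 -0.966] j [-0.2   0.87  0.91  1.91 -0.62  0.97 -0.51] F [-0.1  0.1  0.9] w 0.503 t 19.6
[0.0017, -0.0022, 0.0026] [-0.0001, -0.0007, -0.0006] mm 1 rows 0.0
```

Call:
send_rows --claw '[0,1,1,1,1]' --delta_pos '[[0.002,-0.002,0.003],[0.002,-0.002,0.003],[0.002,-0.002,0.003],[0.002,-0.002,0.003],[0.002,-0.002,0.003]]' --dr '[[0,0,0],[0,0,0],[0,0,0],[0,0,0],[0,0,0]]'

```text
clock: 20.1
position: [0.4382, -0.2696, 0.0041]
ee_rot: [3.109, 0.056, -0.405]
force: [0.0, -0.6, -0.8]
width: 0.199
```

Call:
send_rows --claw '[1,1,1,1,1]' --delta_pos '[[0,0,0],[0,0,0],[0,0,-0.15],[0,0,-0.35],[0,0,-0.55]]' --dr '[[0,0,0],[0,0,0],[0,0,0],[0,0,0],[0,0,0]]'

```text
clock: 20.6
position: [0.4729, -0.2679, 0.1382]
ee_rot: [3.109, 0.054, -0.408]
force: [1.1, -0.3, -1.8]
width: 0.172
```

```bash
python3 -c "
from h import *
Rt=tR(23.5,15); m=SL['long']; n=Rr[:,2]; p=m+Rt[:,2]*.0055
plan([((.47,-.06,.27),tR(15,-5)),((.53,.1,.26),tR(23.5,10)),(p+n*.045,Rt)],dec=3)
"
```

```text
now [ 0.4729 -0.2679  0.1382] [ 0.966  0.034 -0.258] [-0.258 -0.01  -0.966] j [-0.28  0.75  1.05  1.74 -0.48  1.24 -0.62] F [ 1.1 -0.3 -1.8] w 0.172 t 20.6
[-0.119, -0.831, -0.514] [-0.019, 0.087, -0.112] mm 246 rows 1.9
[0.399, -0.556, 0.006] [0.003, 0.13, -0.074] mm 171 rows 2.0
[0.344, -0.074, 0.65] [-0.0, 0.044, -0.0] mm 185 rows 0.6
```

Call:
send_rows --claw '[1,1,1,1,1]' --delta_pos '[[-0.02,-0.15,-0.13],[-0.05,-0.32,-0.24],[-0.07,-0.49,-0.34],[-0.1,-0.66,-0.43],[-0.119,-0.831,-0.514]]' --dr '[[-0.004,0.02,-0.02],[-0.008,0.04,-0.05],[-0.012,0.06,-0.07],[-0.016,0.087,-0.1],[-0.019,0.087,-0.112]]'

```text
clock: 21.1
position: [0.4685, -0.0597, 0.2694]
ee_rot: [3.103, 0.41, -0.129]
force: [1.6, 0.3, 0.0]
width: 0.169
```

Call:
send_rows --claw '[1,1,1,1,1]' --delta_pos '[[0.1,-0.14,0],[0.2,-0.28,0],[0.3,-0.42,0],[0.399,-0.556,0.006],[0.399,-0.556,0.006]]' --dr '[[0.001,0.03,-0.02],[0.002,0.07,-0.04],[0.003,0.1,-0.06],[0.003,0.13,-0.074],[0.003,0.13,-0.074]]'

```text
clock: 21.6
position: [0.5292, 0.1053, 0.2579]
ee_rot: [-3.025, -0.642, -0.268]
force: [-0.6, 0.4, -1.7]
width: 0.174
```

```bash
python3 -c "
from h import *
Rt=tR(23.5,15); m=SL['long']; n=Rr[:,2]; p=m+Rt[:,2]*.0045
plan([(p+n*.045,Rt)],dec=3)
"
```

```text
now [0.5292 0.1053 0.2579] [0.9   0.4   0.176] [ 0.16   0.072 -0.984] j [-1.22  0.29  1.21  1.94 -0.41  0.96 -0.99] F [-0.6  0.4 -1.7] w 0.174 t 21.6
[0.338, -0.049, 0.638] [-0.001, 0.043, 0.004] mm 181 rows 0.6
```

Call:
send_rows --claw '[1,1,1,1,1]' --delta_pos '[[0.1,-0.015,0.16],[0.2,-0.03,0.32],[0.29,-0.049,0.48],[0.338,-0.049,0.62],[0.338,-0.049,0.638]]' --dr '[[0,0.015,0.001],[0,0.03,0.002],[0,0.043,0.004],[0,0.043,0.004],[0,0.043,0.004]]'

```text
clock: 22.1
position: [0.6258, 0.1551, 0.1122]
ee_rot: [-3.003, -0.613, -0.386]
force: [-0.4, 0.3, -0.1]
width: 0.17
```

```bash
python3 -c "
from h import *
Rt=tR(23.5,15); m=SL['long']; n=Rr[:,2]; p=m+Rt[:,2]*.0045
plan([(p+n*.016,Rt)],dec=3)
"
```

```text
now [0.6258 0.1551 0.1122] [0.89  0.379 0.253] [ 0.232  0.1   -0.967] j [-0.9   0.58  0.85  1.94 -0.82  0.69 -0.73] F [-0.4  0.3 -0.1] w 0.17 t 22.1
[0.045, -0.025, 0.101] [0.0, 0.003, -0.004] mm 28 rows 0.1
```

Call:
send_rows --claw '[1,1,1,1,1]' --delta_pos '[[0.02,-0.015,0.03],[0.045,-0.025,0.06],[0.045,-0.025,0.09],[0.045,-0.025,0.101],[0.045,-0.025,0.101]]' --dr '[[0,0.003,-0.004],[0,0.003,-0.004],[0,0.003,-0.004],[0,0.003,-0.004],[0,0.003,-0.004]]'

```text
clock: 22.6
position: [0.6402, 0.1677, 0.0951]
ee_rot: [-2.997, -0.624, -0.404]
force: [-0.3, 0.3, -0.5]
width: 0.165
```

```bash
python3 -c "
from chk import *
check('long',.12,'11',off=.0045)
Rt=tR(23.5,15); m=SL['long']; n=Rr[:,2]; p=m+Rt[:,2]*.0045
plan([(p+n*.015,Rt),(p,Rt)],dec=4)
"
```

```text
bar axis pred [0.79116194 0.34470135 0.50521655] slot [0.79380642 0.34556878 0.50045338] mid rel slot [ 0.00304681 -0.00033792  0.01936561]
now [0.6404 0.1676 0.0954] [0.884 0.385 0.265] [ 0.243  0.105 -0.964] j [-0.87  0.62  0.81  1.92 -0.86  0.66 -0.71] F [ 0.1 -0.1  0.2] w 0.171 t 22.7
[-0.0082, -0.0021, 0.021] [0.0005, -0.0032, 0.0001] mm 6 rows 0.0
[0.0155, -0.0001, 0.058] [-0.0, -0.0, -0.0] mm 15 rows 0.0
```

View pics/scene11z.png

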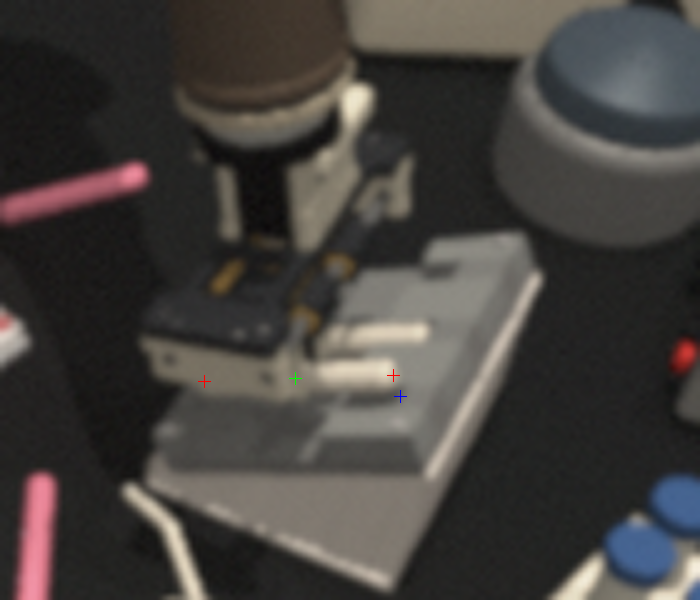

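View pics/top11z.png

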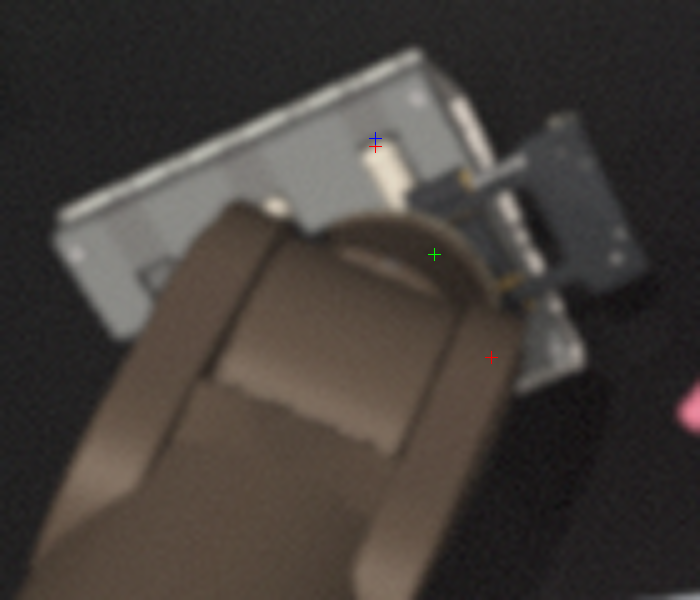

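Call:
send_rows --claw '[1,1,1,1,1]' --delta_pos '[[-0.008,-0.002,0.01],[-0.008,-0.002,0.021],[-0.008,-0.002,0.021],[-0.008,-0.002,0.021],[-0.008,-0.002,0.021]]' --dr '[[0,-0.003,0],[0,-0.003,0],[0,-0.003,0],[0,-0.003,0],[0,-0.003,0]]'

```text
clock: 23.2
position: [0.6397, 0.1679, 0.0894]
ee_rot: [-3.0, -0.624, -0.395]
force: [0.2, -0.5, -0.6]
width: 0.17
```

```bash
python3 -c "
from h import *
Rt=tR(23.5,15); m=SL['long']; n=Rr[:,2]; p=m+Rt[:,2]*.0045
plan([(p+n*.004,Rt)],dec=4)
"
```

```text
now [0.6397 0.1679 0.0894] [0.886 0.385 0.259] [ 0.238  0.102 -0.966] j [-0.87  0.63  0.81  1.92 -0.87  0.66 -0.71] F [ 0.2 -0.5 -0.6] w 0.17 t 23.2
[0.0114, -0.0001, 0.0408] [0.0005, -0.0, 0.0001] mm 11 rows 0.0
```

Call:
send_rows --claw '[1,1,1,1,1]' --delta_pos '[[0.003,0,0.012],[0.006,0,0.022],[0.009,0,0.032],[0.011,0,0.041],[0.011,0,0.041]]' --dr '[[0,0,0],[0,0,0],[0,0,0],[0,0,0],[0,0,0]]'

```text
clock: 23.7
position: [0.6445, 0.1701, 0.0797]
ee_rot: [-3.0, -0.624, -0.395]
force: [0.3, -0.1, -0.4]
width: 0.167
```

```bash
python3 -c "
from chk import *
check('long',.12,'12',off=.0045)
Rt=tR(23.5,15); m=SL['long']; n=Rr[:,2]; p=m+Rt[:,2]*.0045
plan([(p,Rt)],dec=4)
"
```

```text
bar axis pred [0.79416047 0.34601151 0.49958501] slot [0.79380642 0.34556878 0.50045338] mid rel slot [-0.00037037  0.0001317   0.0036026 ]
now [0.6445 0.17   0.0801] [0.886 0.385 0.259] [ 0.238  0.102 -0.966] j [-0.86  0.65  0.79  1.92 -0.88  0.65 -0.7 ] F [-0.  -0.3 -1.1] w 0.17 t 23.8
[0.0049, -0.0, 0.0148] [0.0005, 0.0001, 0.0001] mm 4 rows 0.0
```

View pics/scene12z.png

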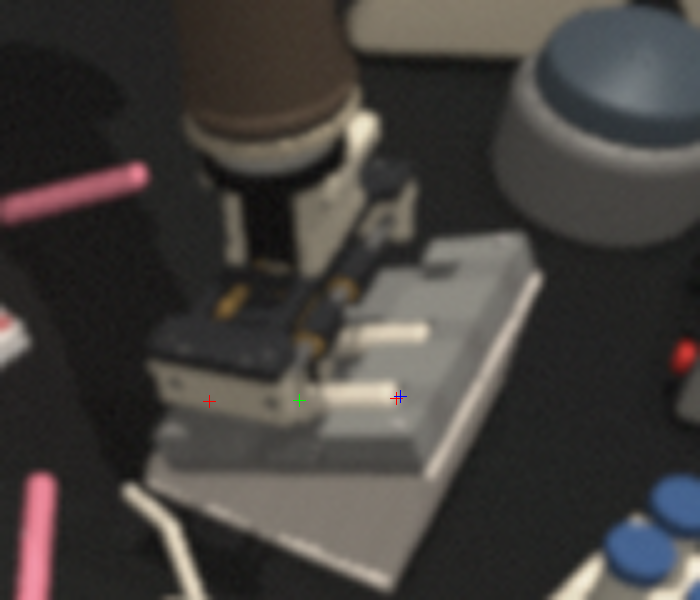

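Call:
send_rows --claw '[1,1,1,0.2,0.2]' --delta_pos '[[0.002,0,0.007],[0.004,0,0.012],[0.004,0,0.012],[0.004,0,0.012],[0.004,0,0.012]]' --dr '[[0,0,0],[0,0,0],[0,0,0],[0,0,0],[0,0,0]]'

```text
clock: 24.3
position: [0.6463, 0.1708, 0.0777]
ee_rot: [-3.0, -0.624, -0.396]
force: [-0.0, -0.1, -0.6]
width: 0.296
```

Call:
send_rows --claw '[0.2,0.2,0.2,0.2,0.2]' --delta_pos '[[0,0,0],[0,0,-0.04],[0,0,-0.12],[0,0,-0.3],[0,0,-0.5]]' --dr '[[0,0,0],[0,0,0],[0,0,0],[0,0,0],[0,0,0]]'

```text
clock: 24.8
position: [0.6153, 0.1573, 0.199]
ee_rot: [-3.001, -0.624, -0.392]
force: [0.9, 1.3, 1.1]
width: 0.402
```

```bash
python3 -c "
from h import *
Rt=tR(16.4,-15); p=np.array([.6352,-.1573,.008])+Rt[:,2]*.0045
plan([((.53,.03,.26),tR(20,0)),((.58,-.14,.25),tR(16.4,-10)),(p-Rt[:,2]*.1,Rt)],dec=3)
"
```

```text
now [0.6153 0.1573 0.199 ] [0.886 0.385 0.256] [ 0.236  0.101 -0.967] j [-1.02  0.48  1.01  1.88 -0.66  0.83 -0.87] F [0.9 1.3 1.1] w 0.402 t 24.8
[-0.436, 0.332, -0.368] [-0.003, -0.13, 0.03] mm 165 rows 1.8
[-0.045, 0.707, 0.04] [0.002, -0.087, 0.032] mm 177 rows 1.2
[0.391, 0.128, 0.539] [0.0, -0.044, -0.0] mm 170 rows 0.6
```

Call:
send_rows --claw '[0,0,0,0,0]' --delta_pos '[[-0.11,0.08,-0.1],[-0.22,0.16,-0.2],[-0.33,0.25,-0.28],[-0.436,0.332,-0.368],[-0.436,0.332,-0.368]]' --dr '[[0,-0.03,0.01],[-0.001,-0.06,0.02],[-0.002,-0.1,0.03],[-0.003,-0.13,0.03],[-0.003,-0.13,0.03]]'

```text
clock: 25.3
position: [0.5306, 0.0256, 0.2616]
ee_rot: [3.095, 0.538, 0.004]
force: [-0.5, 0.5, -0.9]
width: 0.5
```

Call:
send_rows --claw '[0,0,0,0,0]' --delta_pos '[[-0.01,0.17,0.01],[-0.02,0.35,0.02],[-0.03,0.53,0.03],[-0.045,0.707,0.04],[-0.045,0.707,0.04]]' --dr '[[0,-0.02,0.01],[0.001,-0.04,0.02],[0.002,-0.06,0.03],[0.002,-0.087,0.032],[0.002,-0.087,0.032]]'

```text
clock: 25.8
position: [0.581, -0.1463, 0.2482]
ee_rot: [3.071, 0.429, -0.27]
force: [-0.7, -0.4, -0.2]
width: 0.5
```

```bash
python3 -c "
from h import *
Rt=tR(16.4,-15); p=np.array([.6352,-.1573,.008])+Rt[:,2]*.0045
plan([(p-Rt[:,2]*.1,Rt),(p-Rt[:,2]*.04,Rt)],dec=3)
im,d=imaging.get_image('scene'); cv2.imwrite('pics/scene13.png',im)
w=cloud('scene',d); q=(w-C)@Rr
for y0 in(0,-.06):
  sel=(im.min(-1)>150)&(abs(q[...,1]-y0)<.012)&(abs(q[...,0])<.07)&(abs(q[...,2])<.02)
  v=q[sel]; print(len(v),'x',np.percentile(v[:,0],[2,98]),'y',v[:,1].mean(),'z',np.percentile(v[:,2],[10,50,90]))
  A=np.c_[v[:,0],np.ones(len(v))]; print('slope',np.linalg.lstsq(A,v[:,2],rcond=None)[0],np.linalg.lstsq(A,v[:,1],rcond=None)[0])
"
```

```text
now [ 0.581  -0.1463  0.2482] [ 0.947  0.27  -0.175] [-0.167 -0.053 -0.985] j [-0.49  0.65  1.05  1.52 -0.43  1.41 -0.7 ] F [-0.7 -0.4 -0.2] w 0.5 t 25.8
[0.394, 0.098, 0.532] [0.001, -0.043, -0.004] mm 167 rows 0.6
[0.0, 0.0, 0.24] [0.0, 0.0, -0.0] mm 60 rows 0.0
119 x [-0.04870497  0.05323415] y -0.0027264592594778564 z [-0.00103882  0.00153111  0.00348746]
slope [-0.00952999  0.00143165] [-0.01838889 -0.00261824]
148 x [-0.05486449  0.05789244] y -0.062470406455413095 z [-0.00156235  0.00152185  0.00331155]
slope [-0.00667448  0.00118393] [-0.01227725 -0.06240643]
```

View pics/scene13.png

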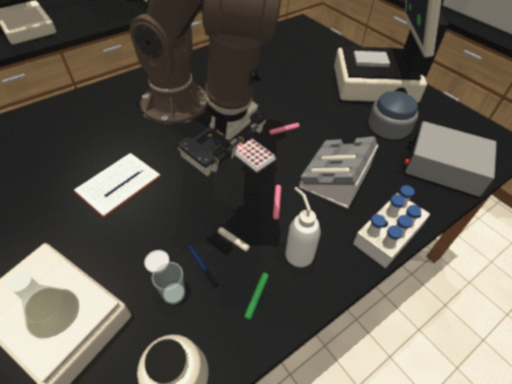

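Two bars are seated (parallel to the face, tops at the expected height). Now the third bar.

Call:
send_rows --claw '[0,0,0,0,0]' --delta_pos '[[0.1,0.025,0.13],[0.2,0.05,0.26],[0.3,0.075,0.4],[0.394,0.098,0.532],[0.394,0.098,0.532]]' --dr '[[0,-0.01,0],[0,-0.02,0],[0,-0.03,-0.002],[0.001,-0.043,-0.004],[0.001,-0.043,-0.004]]'

```text
clock: 26.35
position: [0.659, -0.1375, 0.0941]
ee_rot: [3.049, 0.459, -0.408]
force: [-0.7, 1.4, -1.2]
width: 0.503
```

```bash
python3 -c "
from h import *
Rt=tR(16.4,-15); p=np.array([.6352,-.1573,.008])+Rt[:,2]*.0045
plan([(p-Rt[:,2]*.035,Rt)],dec=3)
"
```

```text
now [ 0.659  -0.1375  0.0941] [ 0.922  0.285 -0.262] [-0.253 -0.069 -0.965] j [-0.38  0.94  0.92  1.38 -0.56  1.36 -0.71] F [-0.7  1.4 -1.2] w 0.503 t 26.35
[-0.021, 0.05, 0.24] [-0.002, 0.002, 0.007] mm 62 rows 0.1
```

Call:
send_rows --claw '[0,0,0,0,0]' --delta_pos '[[-0.01,0.03,0.06],[-0.021,0.05,0.14],[-0.021,0.05,0.22],[-0.021,0.05,0.24],[-0.021,0.05,0.24]]' --dr '[[-0.002,0.002,0.007],[-0.002,0.002,0.007],[-0.002,0.002,0.007],[-0.002,0.002,0.007],[-0.002,0.002,0.007]]'

```text
clock: 26.85
position: [0.6434, -0.1585, 0.0451]
ee_rot: [3.048, 0.432, -0.388]
force: [0.1, 0.6, 1.0]
width: 0.5
```

```bash
python3 -c "
from h import *
Rt=tR(16.4,-15); p=np.array([.6352,-.1573,.008])+Rt[:,2]*.0045
plan([(p,Rt)],dec=4)
"
```

```text
now [ 0.6434 -0.1585  0.0451] [ 0.93   0.268 -0.251] [-0.24  -0.073 -0.968] j [-0.36  0.97  0.9   1.46 -0.59  1.25 -0.67] F [0.1 0.6 1. ] w 0.5 t 26.85
[0.0078, -0.0145, 0.1693] [0.0013, -0.0041, -0.0026] mm 43 rows 0.1
```

Call:
send_rows --claw '[0,0,0,0,0]' --delta_pos '[[0.004,-0.01,0.03],[0.008,-0.014,0.07],[0.008,-0.014,0.11],[0.008,-0.014,0.14],[0.008,-0.014,0.14]]' --dr '[[0.001,-0.004,-0.003],[0.001,-0.004,-0.003],[0.001,-0.004,-0.003],[0.001,-0.004,-0.003],[0.001,-0.004,-0.003]]'

```text
clock: 27.35
position: [0.6347, -0.1584, 0.0084]
ee_rot: [3.046, 0.438, -0.405]
force: [-0.3, -0.0, -0.5]
width: 0.499
```

```bash
python3 -c "
from h import *
Rt=tR(16.4,-15); p=np.array([.6352,-.1573,.008])+Rt[:,2]*.0045
plan([(p,Rt)],dec=4)
"
```

```text
now [ 0.6347 -0.1584  0.0084] [ 0.926  0.272 -0.261] [-0.251 -0.073 -0.965] j [-0.35  1.01  0.88  1.5  -0.61  1.2  -0.66] F [-0.3 -0.  -0.5] w 0.499 t 27.35
[0.0035, -0.0037, 0.0186] [-0.0002, 0.0013, -0.0003] mm 5 rows 0.0
```

Call:
send_rows --claw '[0,0,1,1,1]' --delta_pos '[[0.004,-0.004,0.015],[0.004,-0.004,0.018],[0.004,-0.004,0.018],[0.004,-0.004,0.018],[0.004,-0.004,0.018]]' --dr '[[0,0.001,0],[0,0.001,0],[0,0.001,0],[0,0.001,0],[0,0.001,0]]'

```text
clock: 27.85
position: [0.6356, -0.1576, 0.0055]
ee_rot: [3.047, 0.439, -0.398]
force: [0.4, 1.0, 0.5]
width: 0.286
```

Call:
send_rows --claw '[1,1,1,1,1]' --delta_pos '[[0,0,0],[0,0,0],[0,0,-0.05],[-0.05,0,-0.25],[-0.2,0,-0.45]]' --dr '[[0,0,0],[0,0,0],[0,0,0],[0,0,0],[0,0,0]]'

```text
clock: 28.35
position: [0.6232, -0.1603, 0.1151]
ee_rot: [3.045, 0.443, -0.398]
force: [1.2, -0.0, 0.8]
width: 0.169
```

```bash
python3 -c "
from h import *
Rt=tR(23.5,15); m=SL['short']; n=Rr[:,2]; p=m+Rt[:,2]*.0045
plan([((.53,-.1,.27),tR(18,-5)),((.5,.11,.27),tR(23.5,5)),((.54,.25,.19),Rt),(p+n*.045,Rt)],dec=3)
"
```

```text
now [ 0.6232 -0.1603  0.1151] [ 0.926  0.275 -0.257] [-0.246 -0.074 -0.966] j [-0.39  0.88  0.95  1.47 -0.52  1.33 -0.67] F [ 1.2 -0.   0.8] w 0.169 t 28.35
[-0.438, -0.337, -0.525] [-0.002, 0.087, -0.012] mm 191 rows 1.2
[0.144, -0.836, -0.013] [0.0, 0.087, -0.048] mm 212 rows 1.3
[0.34, -0.45, 0.351] [0.0, 0.087, -0.0] mm 166 rows 1.2
[0.092, -0.02, 0.332] [0.0, 0.0, -0.0] mm 86 rows 0.0
```

Call:
send_rows --claw '[1,1,1,1,1]' --delta_pos '[[-0.1,-0.08,-0.13],[-0.2,-0.16,-0.26],[-0.32,-0.25,-0.39],[-0.438,-0.337,-0.525],[-0.438,-0.337,-0.525]]' --dr '[[0,0.02,0],[-0.001,0.04,-0.005],[-0.002,0.06,-0.01],[-0.002,0.087,-0.012],[-0.002,0.087,-0.012]]'

```text
clock: 28.85
position: [0.5276, -0.1012, 0.2746]
ee_rot: [3.091, 0.483, -0.118]
force: [0.3, -0.2, 0.3]
width: 0.171
```

Call:
send_rows --claw '[1,1,1,1,1]' --delta_pos '[[0.03,-0.17,0],[0.06,-0.34,0],[0.09,-0.51,-0.01],[0.12,-0.68,-0.013],[0.144,-0.836,-0.013]]' --dr '[[0,0.02,-0.01],[0,0.04,-0.02],[0,0.06,-0.03],[0,0.087,-0.048],[0,0.087,-0.048]]'

```text
clock: 29.35
position: [0.4982, 0.1101, 0.2691]
ee_rot: [-3.055, -0.629, -0.136]
force: [0.1, -0.4, -0.7]
width: 0.168
```

Call:
send_rows --claw '[1,1,1,1,1]' --delta_pos '[[0.08,-0.11,0.08],[0.16,-0.22,0.16],[0.25,-0.34,0.25],[0.34,-0.45,0.351],[0.34,-0.45,0.351]]' --dr '[[0,0.02,0],[0,0.04,0],[0,0.06,0],[0,0.087,0],[0,0.087,0]]'

```text
clock: 29.85
position: [0.5376, 0.2535, 0.1854]
ee_rot: [-3.0, -0.628, -0.39]
force: [-0.1, -0.5, -0.7]
width: 0.17
```

```bash
python3 -c "
from h import *
Rt=tR(23.5,15); m=SL['short']; n=Rr[:,2]; p=m+Rt[:,2]*.0035
plan([(p+n*.03,Rt)],dec=3)
"
```

```text
now [0.5376 0.2535 0.1854] [0.886 0.388 0.256] [ 0.234  0.102 -0.967] j [-1.32  0.43  1.05  2.   -0.59  0.74 -1.11] F [-0.1 -0.5 -0.7] w 0.17 t 29.85
[0.116, -0.003, 0.369] [0.0, 0.002, 0.001] mm 97 rows 0.0
```

Call:
send_rows --claw '[1,1,1,1,1]' --delta_pos '[[0.03,0,0.09],[0.06,0,0.18],[0.09,0,0.28],[0.116,-0.003,0.36],[0.116,-0.003,0.369]]' --dr '[[0,0,0],[0,0.002,0.001],[0,0.002,0.001],[0,0.002,0.001],[0,0.002,0.001]]'

```text
clock: 30.35
position: [0.5873, 0.2697, 0.1053]
ee_rot: [-3.002, -0.615, -0.397]
force: [0.3, -0.2, -0.8]
width: 0.171
```

```bash
python3 -c "
from chk import *
check('short',.10,'14',off=.0035)
Rt=tR(23.5,15); m=SL['short']; n=Rr[:,2]; p=m+Rt[:,2]*.0035
plan([(p+n*.016,Rt)],dec=4)
"
```

```text
bar axis pred [0.79546168 0.34076001 0.50112206] slot [0.79380642 0.34556878 0.50045338] mid rel slot [ 0.0011692  -0.0057778   0.03115746]
now [0.5872 0.2692 0.1071] [0.888 0.379 0.262] [ 0.241  0.102 -0.965] j [-1.12  0.59  0.86  1.96 -0.78  0.63 -0.97] F [-0.2 -0.5 -0.6] w 0.167 t 30.45
[0.0101, -0.0249, 0.0668] [0.0012, -0.0015, -0.0031] mm 18 rows 0.0
```

View pics/scene14z.png

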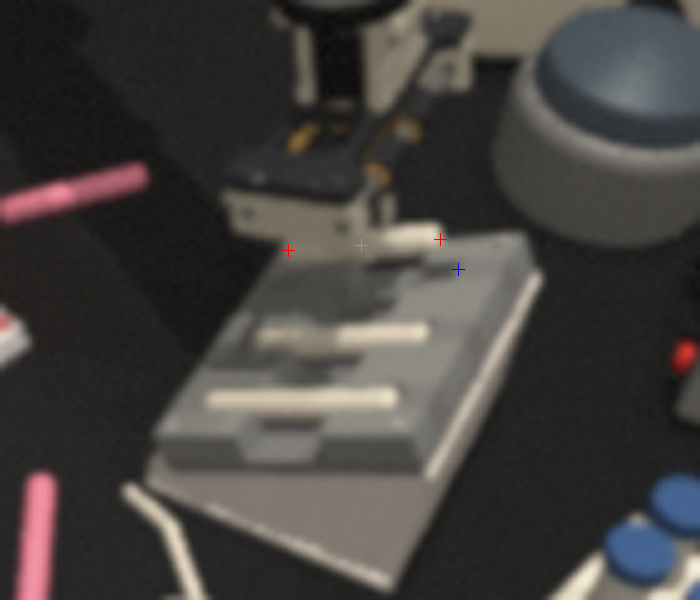

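View pics/top14z.png

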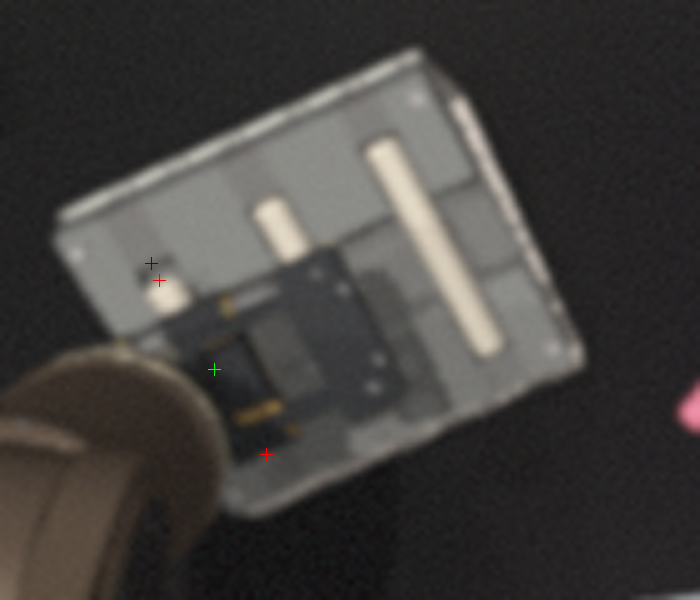

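Call:
send_rows --claw '[1,1,1,1,1]' --delta_pos '[[0,-0.02,0.01],[0.003,-0.025,0.03],[0.007,-0.025,0.05],[0.01,-0.025,0.066],[0.01,-0.025,0.066]]' --dr '[[0.001,-0.001,-0.003],[0.001,-0.001,-0.003],[0.001,-0.001,-0.003],[0.001,-0.001,-0.003],[0.001,-0.001,-0.003]]'

```text
clock: 30.95
position: [0.5907, 0.2786, 0.0914]
ee_rot: [-2.998, -0.625, -0.397]
force: [0.3, -0.7, -1.5]
width: 0.17
```

```bash
python3 -c "
from chk import *
check('short',.10,'15',off=.0035)
Rt=tR(23.5,15); m=SL['short']; n=Rr[:,2]; p=m+Rt[:,2]*.0035
plan([(p+n*.015,Rt),(p+n*.004,Rt)],dec=4)
"
```

```text
bar axis pred [0.79328495 0.34563905 0.50123113] slot [0.79380642 0.34556878 0.50045338] mid rel slot [-3.69792214e-05  1.02387251e-03  1.57790789e-02]
now [0.5908 0.2783 0.0918] [0.885 0.385 0.26 ] [ 0.239  0.104 -0.965] j [-1.1   0.62  0.83  1.95 -0.81  0.62 -0.95] F [-0.6 -0.   0.6] w 0.173 t 31.05
[0.0005, 0.0031, 0.0044] [-0.0001, -0.0008, 0.0002] mm 1 rows 0.0
[0.0114, -0.0, 0.0425] [-0.0, -0.0, 0.0] mm 11 rows 0.0
```

View pics/scene15z.png

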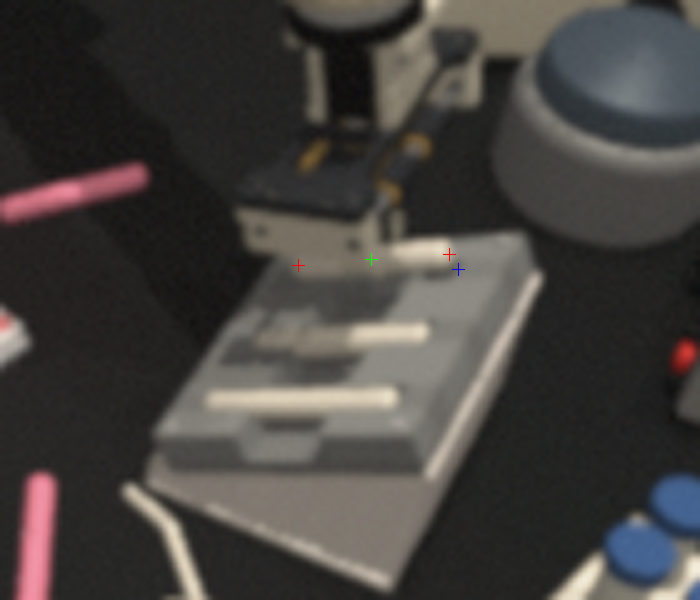

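View pics/top15z.png

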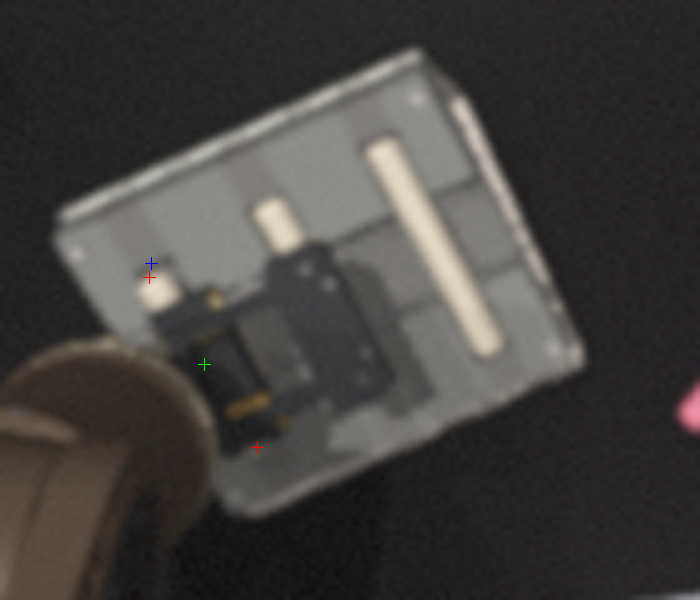

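Call:
send_rows --claw '[1,1,1,1,1]' --delta_pos '[[0.001,0.004,0.004],[0.003,0.004,0.015],[0.006,0.004,0.026],[0.009,0.003,0.037],[0.012,0.003,0.047]]' --dr '[[0,-0.001,0],[0,-0.001,0],[0,-0.001,0],[0,-0.001,0],[0,-0.001,0]]'

```text
clock: 31.55
position: [0.5966, 0.2803, 0.081]
ee_rot: [-2.998, -0.625, -0.394]
force: [-0.2, -0.5, -0.0]
width: 0.172
```

```bash
python3 -c "
from chk import *
check('short',.10,'16',off=.0035)
Rt=tR(23.5,15); m=SL['short']; n=Rr[:,2]; p=m+Rt[:,2]*.0035
plan([(p,Rt)],dec=4)
"
```

```text
bar axis pred [0.79409071 0.34590399 0.49977033] slot [0.79380642 0.34556878 0.50045338] mid rel slot [5.47453622e-05 2.80494320e-04 3.67255439e-03]
now [0.5965 0.2802 0.0809] [0.886 0.386 0.258] [ 0.237  0.103 -0.966] j [-1.08  0.64  0.8   1.94 -0.83  0.61 -0.94] F [-0.1 -0.  -0.2] w 0.167 t 31.65
[0.0041, 0.0009, 0.014] [-0.0002, 0.0003, 0.0004] mm 4 rows 0.0
```

View pics/scene16z.png

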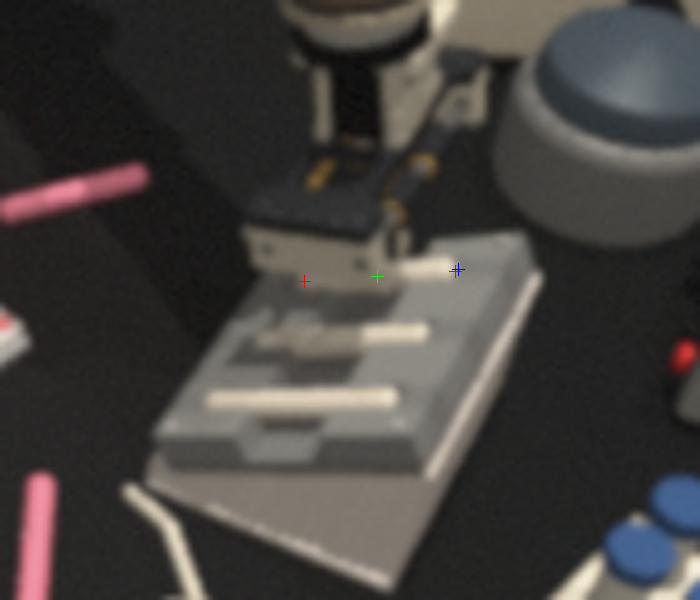

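No contact force. I'll lower the last 3 mm, release, retreat and check.

Call:
send_rows --claw '[1,1,1,0.2,0.2]' --delta_pos '[[0.002,0.001,0.007],[0.004,0.001,0.012],[0.004,0.001,0.012],[0.004,0.001,0.012],[0.004,0.001,0.012]]' --dr '[[0,0,0],[0,0,0],[0,0,0],[0,0,0],[0,0,0]]'

```text
clock: 32.15
position: [0.5984, 0.2807, 0.0788]
ee_rot: [-2.998, -0.625, -0.395]
force: [-0.8, 0.5, 1.0]
width: 0.295
```

Call:
send_rows --claw '[0.2,0.2,0.2,0.2,0.2]' --delta_pos '[[0,0,0],[0,0,-0.04],[0,0,-0.12],[0,0,-0.3],[0,0,-0.5]]' --dr '[[0,0,0],[0,0,0],[0,0,0],[0,0,0],[0,0,0]]'

```text
clock: 32.65
position: [0.5676, 0.2668, 0.2002]
ee_rot: [-3.0, -0.624, -0.391]
force: [1.0, 1.3, 1.0]
width: 0.398
```

Call:
send_rows --claw '[0.2,0.2,0.2,0.2,0.2]' --delta_pos '[[-0.16,0.05,-0.15],[-0.32,0.1,-0.2],[-0.5,0.15,-0.3],[-0.6,0.2,-0.3],[-0.6,0.2,-0.3]]' --dr '[[0,0,0],[0,-0.05,0],[0,-0.1,0],[0,-0.13,0],[0,-0.13,0]]'

```text
clock: 33.15
position: [0.4365, 0.1539, 0.2334]
ee_rot: [-3.075, -0.636, 0.002]
force: [-0.1, 0.4, 0.1]
width: 0.398
```

```bash
python3 -c "
from h import *
plan([])
for n in('scene','top'):
  im,d=imaging.get_image(n); cv2.imwrite('pics/%s17.png'%n,im)
  w=cloud(n,d); q=(w-C)@Rr
  for y0 in(.06,0,-.06):
    sel=(im.min(-1)>150)&(abs(q[...,1]-y0)<.012)&(abs(q[...,0])<.07)&(abs(q[...,2])<.02)
    v=q[sel]
    if len(v)<20: print(n,y0,'hidden');continue
    A=np.c_[v[:,0],np.ones(len(v))]
    print(n,y0,len(v),'x',np.round(np.percentile(v[:,0],[1,99]),4),'y',round(v[:,1].mean(),4),'z',np.round(np.percentile(v[:,2],[10,50,90]),4),'slopes',np.linalg.lstsq(A,v[:,2],rcond=None)[0][0].round(3),np.linalg.lstsq(A,v[:,1],rcond=None)[0][0].round(3))
"
```

```text
now [0.4365 0.1539 0.2334] [ 0.918  0.397 -0.001] [-0.001  0.002 -1.   ] j [-1.42  0.29  1.24  2.   -0.32  1.07 -1.2 ] F [-0.1  0.4  0.1] w 0.398 t 33.15
scene 0.06 96 x [-0.044   0.0486] y 0.0574 z [-0.0013  0.0018  0.004 ] slopes -0.004 -0.015
scene 0 120 x [-0.0506  0.0548] y -0.003 z [-0.0009  0.0016  0.0037] slopes -0.005 -0.028
scene -0.06 143 x [-0.0544  0.0591] y -0.0629 z [-0.0009  0.0017  0.0043] slopes -0.009 -0.021
top 0.06 219 x [-0.0469  0.0477] y 0.0593 z [-0.0004  0.0023  0.0047] slopes -0.002 -0.012
top 0 242 x [-0.0505  0.0541] y -0.0006 z [-0.0004  0.0026  0.005 ] slopes 0.006 -0.012
top -0.06 266 x [-0.0576  0.0576] y -0.0602 z [-0.0007  0.0023  0.0051] slopes -0.01 -0.003
```

View pics/scene17.png

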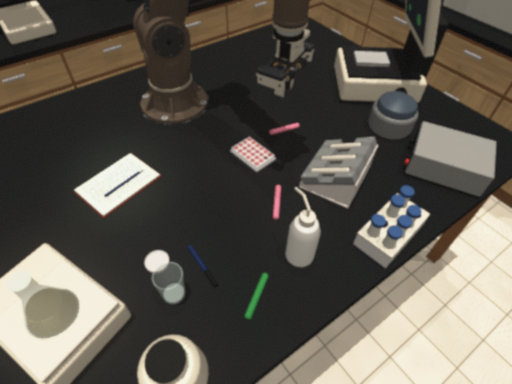

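View pics/top17.png

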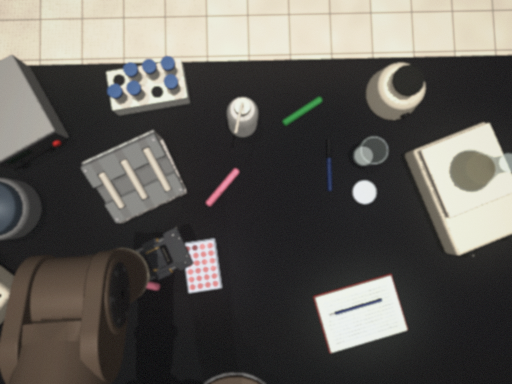

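Call:
send_rows --claw '[0.2,0.2,0.2,0.2,0.2]' --delta_pos '[[0,0,0],[0,0,0],[0,0,0],[0,0,0],[0,0,0]]' --dr '[[0,0,0],[0,0,0],[0,0,0],[0,0,0],[0,0,0]]'

```text
clock: 33.75
position: [0.4381, 0.1563, 0.233]
ee_rot: [-3.075, -0.641, -0.003]
force: [-0.9, 0.3, -0.2]
width: 0.397
```

```bash
python3 -c "
from cell import arm
print(arm.sign_off())"
```

```text
the job is handed in; nothing more can be done
None
```

All three bars are in the rack, and I handed the job in at about 34 s of the 67 s allowed. I measured the bars at about 100, 110 and 120 mm in the camera images and put them in the short, medium and long compartments. Each went down without force.

**Re-grip:** The first approach with the 110 mm bar put a wrist joint at its limit. I set that bar back down on the bench, re-gripped it with the tool tilted 15 degrees, and used that grip for all three bars.

**Last checks:**
- **Seating:** In both camera views each bar lies parallel to the sloping face, within about 0.03 rad. The bar tops show about 2 mm above the face, against 3 mm expected. The bars' middles are within about 3 mm of the seated places.
- **Disagreement:** The two views differ by about 2–3 mm on sideways position. The scene camera puts all three bars about 3 mm to one side, which I put down to it seeing the bars' sides.
- **Release:** The gripper is clear of the rack, with no contact force seen.
- **Other objects:** By eye in the last pictures, the beaker, dish, well plate, marker and wash bottle look unmoved. I did not measure their positions at the end.

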